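# Rack gel cassettes by length and start the dryer

## Task

Rack the washed gel cassettes for drying: stand every cassette on one of its short ends in a slot, fully down and centred on the slot's leaning back, the long ones in the rack with the high backs and the short ones in the rack with the low backs. Once all of them are racked, switch the bench dryer on by pushing its lever right over to the back. Do not disturb the other things on the bench.

Things in the scene. Friction and masses are not known exactly. Their poses are not given: they have to be found in the camera images.
- long1: a long gel cassette: flat slab 140 x 60 x 14 mm, grey plastic frame round a white window; origin at its centre, x along its length, y along its 60 mm width, z its thickness; both ends and both faces alike; may be absent
- long2: a long gel cassette: flat slab 140 x 60 x 14 mm, grey plastic frame round a white window; origin at its centre, x along its length, y along its 60 mm width, z its thickness; both ends and both faces alike; may be absent
- long3: a long gel cassette: flat slab 140 x 60 x 14 mm, grey plastic frame round a white window; origin at its centre, x along its length, y along its 60 mm width, z its thickness; both ends and both faces alike; may be absent
- short1: a short gel cassette: flat slab 100 x 60 x 14 mm, grey plastic frame round a white window; origin at its centre, x along its length, y along its 60 mm width, z its thickness; both ends and both faces alike; may be absent
- short2: a short gel cassette: flat slab 100 x 60 x 14 mm, grey plastic frame round a white window; origin at its centre, x along its length, y along its 60 mm width, z its thickness; both ends and both faces alike; may be absent
- short3: a short gel cassette: flat slab 100 x 60 x 14 mm, grey plastic frame round a white window; origin at its centre, x along its length, y along its 60 mm width, z its thickness; both ends and both faces alike; may be absent
- high_rack: fixed aluminium drying rack for the long cassettes, with high backs; base 160 (x) x 90 (y) x 12 mm, origin at the centre of its underside, z up, -x its front. Three slots along y, one behind another, 48 mm apart in x. A seated cassette stands on a short end on the slot floor, its 60 mm width along the rack's y, leaning 20 degrees with its top towards +x, against the back
- high_rack_slot0 (a point): centre of the floor of slot 0 (front) of the high rack, 12 mm above the bench. The slot is 19 mm wide, between a back on its +x side (89 mm tall) and a front lip (34 mm); both 6 mm thick, 40 mm long in y, centred (narrower than a cassette), leaning 20 degrees, tops towards +x. Side rails 71 mm apart stand 22 mm above the floor
- high_rack_slot1 (a point): centre of the floor of slot 1 (middle) of the high rack, 12 mm above the bench. The slot is 19 mm wide, between a back on its +x side (89 mm tall) and a front lip (34 mm); both 6 mm thick, 40 mm long in y, centred (narrower than a cassette), leaning 20 degrees, tops towards +x. Side rails 71 mm apart stand 22 mm above the floor
- high_rack_slot2 (a point): centre of the floor of slot 2 (rear) of the high rack, 12 mm above the bench. The slot is 19 mm wide, between a back on its +x side (89 mm tall) and a front lip (34 mm); both 6 mm thick, 40 mm long in y, centred (narrower than a cassette), leaning 20 degrees, tops towards +x. Side rails 71 mm apart stand 22 mm above the floor
- low_rack: fixed aluminium drying rack for the short cassettes, with low backs; base 160 (x) x 90 (y) x 12 mm, origin at the centre of its underside, z up, -x its front. Three slots along y, one behind another, 48 mm apart in x. A seated cassette stands on a short end on the slot floor, its 60 mm width along the rack's y, leaning 20 degrees with its top towards +x, against the back
- low_rack_slot0 (a point): centre of the floor of slot 0 (front) of the low rack, 12 mm above the bench. The slot is 19 mm wide, between a back on its +x side (54 mm tall) and a front lip (34 mm); both 6 mm thick, 40 mm long in y, centred (narrower than a cassette), leaning 20 degrees, tops towards +x. Side rails 71 mm apart stand 22 mm above the floor
- low_rack_slot1 (a point): centre of the floor of slot 1 (middle) of the low rack, 12 mm above the bench. The slot is 19 mm wide, between a back on its +x side (54 mm tall) and a front lip (34 mm); both 6 mm thick, 40 mm long in y, centred (narrower than a cassette), leaning 20 degrees, tops towards +x. Side rails 71 mm apart stand 22 mm above the floor
- low_rack_slot2 (a point): centre of the floor of slot 2 (rear) of the low rack, 12 mm above the bench. The slot is 19 mm wide, between a back on its +x side (54 mm tall) and a front lip (34 mm); both 6 mm thick, 40 mm long in y, centred (narrower than a cassette), leaning 20 degrees, tops towards +x. Side rails 71 mm apart stand 22 mm above the floor
- dryer: fixed low white warm-air bench dryer, 180 (x) x 180 (y) x 45 mm high, behind the racks with its black grille towards the robot; origin at the centre of its underside, -x its front
- switch (a joint): the dryer's lever switch, on top near the front edge: 0 = off (leans to the dryer's front, -x), 1.0 rad = fully on (leans to the dryer's +x); stays where it is left. It swings about a level axis along the dryer's y, at dryer x = -55 mm, 67 mm above the bench
- switch_tip (a point): centre of the black ball (26 mm diameter) at the lever's end, 85 mm from its axis; the rod is 10 mm thick
- dishes: bystander: stack of two glass dishes, 60 mm across, 24 mm high, origin under its centre
- timer: bystander: white lab timer lying flat, 45 x 65 x 18 mm
- jar: bystander: small jar, 40 mm across, 42 mm high
- beaker: bystander: glass beaker, 64 mm across, 75 mm high
- wash_bottle: bystander: white bottle, 64 mm across, 170 mm high
- tip_box: bystander: blue box, 90 x 120 x 50 mm

How it is judged (in metres and radians):
On the way, in this order (a step that is already met when the one before it is completed fails the run):
1. every cassette stands in a slot of the rack for its length ((x of long1 in the frame of high_rack between -0.0485 and -0.0205 m or x of long1 in the frame of high_rack between -0.0005 and 0.0275 m or x of long1 in the frame of high_rack between 0.0475 and 0.0755 m) and y of long1 in the frame of high_rack between -0.015 and 0.015 m and z of long1 in the frame of high_rack between 0.0712 and 0.0892 m and angle between the x axis of each of long1, long2, long3 and the z axis of high_rack, either way round below 0.52 rad and angle between the y axis of each of long1, long2, long3 and the y axis of high_rack, either way round below 0.22 rad and (x of long2 in the frame of high_rack between -0.0485 and -0.0205 m or x of long2 in the frame of high_rack between -0.0005 and 0.0275 m or x of long2 in the frame of high_rack between 0.0475 and 0.0755 m) and y of long2 in the frame of high_rack between -0.015 and 0.015 m and z of long2 in the frame of high_rack between 0.0712 and 0.0892 m and (x of long3 in the frame of high_rack between -0.0485 and -0.0205 m or x of long3 in the frame of high_rack between -0.0005 and 0.0275 m or x of long3 in the frame of high_rack between 0.0475 and 0.0755 m) and y of long3 in the frame of high_rack between -0.015 and 0.015 m and z of long3 in the frame of high_rack between 0.0712 and 0.0892 m and (x of short1 in the frame of low_rack between -0.0554 and -0.0274 m or x of short1 in the frame of low_rack between -0.0074 and 0.0206 m or x of short1 in the frame of low_rack between 0.0406 and 0.0686 m) and y of short1 in the frame of low_rack between -0.015 and 0.015 m and z of short1 in the frame of low_rack between 0.0524 and 0.0704 m and angle between the x axis of each of short1, short2, short3 and the z axis of low_rack, either way round below 0.52 rad and angle between the y axis of each of short1, short2, short3 and the y axis of low_rack, either way round below 0.22 rad and (x of short2 in the frame of low_rack between -0.0554 and -0.0274 m or x of short2 in the frame of low_rack between -0.0074 and 0.0206 m or x of short2 in the frame of low_rack between 0.0406 and 0.0686 m) and y of short2 in the frame of low_rack between -0.015 and 0.015 m and z of short2 in the frame of low_rack between 0.0524 and 0.0704 m and (x of short3 in the frame of low_rack between -0.0554 and -0.0274 m or x of short3 in the frame of low_rack between -0.0074 and 0.0206 m or x of short3 in the frame of low_rack between 0.0406 and 0.0686 m) and y of short3 in the frame of low_rack between -0.015 and 0.015 m and z of short3 in the frame of low_rack between 0.0524 and 0.0704 m), for 0.2 s.
2. the dryer's lever is pushed fully over (value of joint switch above 0.85 rad), for 0.2 s.
At the end, for the whole second after the job is handed in: Every cassette rests on a short end in a slot of the right rack (long: high backs, short: low backs), within 9 mm of fully down, within 15 mm of the slot's middle sideways, leaning less than 30 degrees from the vertical and turned less than 12 degrees from the slot; the lever is past 0.85 rad (all of step 1 and value of joint switch above 0.85 rad and linear speed of each of long1, long2, long3, short1, short2, short3 below 0.03 m/s); the robot touches nothing.
It fails at once if one of the bystanders is moved more than 50 mm (distance of any of dishes, timer, jar, beaker, wash_bottle, tip_box from where it was at the start of the episode above 0.05 m).
Of long1, long2, long3, short1, short2, short3 only 4 to 6 are there at a start; the rules pass over those that are not, and their reading is None.
At some moment in a run one of long1, long2, long3, short1, short2, short3 may be knocked a few centimetres aside while the robot is not near it.
Once in a run the grip may slacken for a moment while it holds something.
It also fails if it takes over 210 s, if anything falls off the work surface, if the arm or the gripper's body presses on something with over 40 N, if the wrist force passes 120 N, or if a joint passes its speed limit or range.

## Robot

A 6-joint arm with a two-finger parallel gripper is mounted at the origin on the work surface. World frame = base frame: x ahead of the robot, y to its left, z up, the work surface at z = 0. Lengths are in mm, angles in rad, forces in N, time in s.
With the tool pointing down it reaches from about 275 to 750 mm from the base axis. Payload 10.2 kg.
Tool frame: the origin (TCP) lies midway between the tips of the shut fingers; the grasp point (between the pads) lies 19 mm behind it; z points along the fingers, y is the line along which they close (so a half turn about z gives the same grasp; the last joint's range is limited). The gripper opens to 85 mm and grips with 20 to 120 N. Pads are 22 mm wide; open, the fingers measure 114 mm over their backs; the gripper's body (76 mm by 85 mm) begins 54 mm behind the grasp point. The pads swing forward as they close: fully open they stand 13 mm farther back than shut.
Start: joints at [0.983, 0.313, 1.498, -0, 1.331, -0.223], TCP at [187.313, 490.454, 194.394] pointing down, gripper open.
Joint ranges: [-2.94, 2.94], [-0.97, 2.17], [0.19, 2.56], [-1.23, 4.37], [0.02, 3.11], [-2.88, 2.88]. Speed limits (rad/s): [2.39, 2.39, 3.01, 3.14, 3.14, 3.14].

## Interface

Orientations are given as a unit quaternion [w, x, y, z].
In Python, from rig import ctrl, capture, camera_info gives the robot as it stands.
- The arm moves only by the tool apply_moves, never from a script. Its argument "targets" is a list of rows, each a list of 3 entries, a list of its own where there are three numbers: the finger opening in mm, from 0 to 85.4, then the shift along the world's x, y, z in mm, then the turn, a rotation vector about the world's x, y, z in degrees. In form: [[grip, [dx, dy, dz], [rx, ry, rz]], ...]. A call has 1 to 20 rows; each row is the pose to reach, as a shift and turn from the pose commanded when the call began; what a row does not reach only later rows make up. A row lasts 1/10 s, in which the tool goes at most 50 mm and 8.59 degrees, less where a joint would pass 70% of its speed; a pose out of reach is approached as far as the arm can. A call with a gripper value outside its range is refused whole. The fingers move at their own pace and stop on an object; "squeeze" is the grip in N (left out, the last holds). Time passes only in rows, so rows that repeat a pose let the fingers close. It gives the time, the measured TCP pose, the force, the opening and the grip force at its end, in the units of the state.
- ctrl.sense(): the state, without advancing time (a new reading comes with each control period).
- capture(name): name is "side" or "top"; returns (picture, depth): 480x640x3 uint8, blue, green, red; 480x640 float32, mm along the optical axis (not along the pixel's ray), 0 where there is no reading.
- camera_info(name): a dict with "vfov" (degrees; the focal length in pixels is half the picture's height over the tangent of half this angle, whatever the lens; pixels are square), "cx", "cy" (the principal point, pixels), "k1" (the pictures are not rectified: a ray, as slopes to the right and down, at radius r is drawn at 1 + k1 r^2 times it, then the intrinsics apply), "extrinsics" (4x4, takes a point from camera to world coordinates). Camera axes: x right, y down, z forward; pixel columns grow to the right and rows downward; lengths in mm; the calibration is good to about 2 mm. A picture is of the moment at which its call begins. camera_info takes no time and is no camera call.
- ctrl.finish_job(): hands the job in; it is judged then, once.
The state is a dict: "time_s": time; "joints": joint angles; "dq": joint speeds; "tau": joint torques, N m; "eef_pos": TCP position; "ee_rot": TCP orientation; "force": force on the tool from outside, world axes, zero at the start; "wrist_torque": the same for the moment, N m; "grip_width": opening from 0.0 (shut) to 1.0 (fully open); "grip_force": force on a finger pad.
Only numpy, scipy, OpenCV 4.12 (cv2) and the standard library are available. Lean on these libraries where they do the work, as an engineer would, in place of code of your own. Each camera call takes 0.05 s, during which the arm holds its last target. There are 200 camera calls.

## Working session

There is one attempt and no reset: what is moved stays moved. The work goes in short steps, Python scripts to look and compute and a tool call to move; the robot and the scene stay as the last step left them, time stands still between calls to the robot, and variables do not carry over. Pictures are saved under pics/ and viewed, at most 14 in all, crops included, and the job is handed in when it is done.

Besides the shell and the picture viewer there is one more tool, called after ">>>" as name(argument=value, ...) on one line, values as JSON. apply_moves: Moves the arm, as the interface text tells. Its arguments: {"type":"object","properties":{"targets":{"type":"array","items":{"type":"array"}},"squeeze":{"type":"number"}},"required":["targets"]}

```bash
ls; mkdir -p pics
cat > h.py <<'E'
import numpy as np, cv2
from rig import ctrl, capture, camera_info
def K(n):
    c=camera_info(n); f=240/np.tan(np.radians(c['vfov'])/2)
    return c,f
def cloud(n,d):
    c,f=K(n); v,u=np.mgrid[0:480,0:640]
    x=(u-c['cx'])/f; y=(v-c['cy'])/f
    rd=np.hypot(x,y); r=rd.copy()
    for _ in range(8): r=rd/(1+c['k1']*r*r)
    s=np.where(rd>0,r/np.maximum(rd,1e-9),1)
    P=np.stack([x*s*d,y*s*d,d],-1); E=np.array(c['extrinsics'])
    W=P@E[:3,:3].T+E[:3,3]; W[d<=0]=np.nan
    return W
def snap(n,name):
    im,d=capture(n); cv2.imwrite(f'pics/{name}.png',im); np.savez(f'pics/{name}.npz',im=im,d=d)
    return im,d,cloud(n,d)
E
python3 - <<'E'
from h import *
for n in('top','side'):
    print(camera_info(n)); snap(n,n+'0')
print(ctrl.sense())
E
```

```text
pics
{'vfov': 46.48411733542664, 'cx': 332.19982063148944, 'cy': 237.908908010446, 'k1': 0.05869830617988694, 'extrinsics': array([[ 4.84702376e-03, -9.86531056e-01,  1.63502241e-01,
         2.98630154e+02],
       [-9.99956812e-01, -6.07819301e-03, -7.03055644e-03,
         2.21644121e+01],
       [ 7.92966045e-03, -1.63461103e-01, -9.86517911e-01,
         1.54711374e+03],
       [ 0.00000000e+00,  0.00000000e+00,  0.00000000e+00,
         1.00000000e+00]])}
{'vfov': 54.97033919018887, 'cx': 322.92593586907543, 'cy': 238.76230142353234, 'k1': -0.013450491176945517, 'extrinsics': array([[ 9.81858053e-01, -1.33063847e-01,  1.35088030e-01,
         3.79248528e+02],
       [-1.89617411e-01, -6.88940692e-01,  6.99575558e-01,
        -8.51576053e+02],
       [-2.05739674e-05, -7.12498938e-01, -7.01673188e-01,
         9.83797028e+02],
       [ 0.00000000e+00,  0.00000000e+00,  0.00000000e+00,
         1.00000000e+00]])}
{'time_s': 0.1, 'joints': array([ 9.82616152e-01,  3.13394429e-01,  1.49833925e+00,  5.78847627e-06,
        1.33098558e+00, -2.23418419e-01]), 'dq': array([ 1.76243256e-03, -1.47369126e-03,  4.59216880e-04,  5.30395987e-04,
       -1.16120499e-03, -3.22351905e-05]), 'tau': array([ 3.33651435e-03, -4.12902474e+01, -2.60138583e+01, -1.17395020e-04,
        3.05458532e-03,  3.41496730e-05]), 'eef_pos': array([187.15348465, 490.23218895, 193.90035496]), 'ee_rot': array([-2.24948638e-04,  1.81372125e-01,  9.83414376e-01, -5.16446376e-04]), 'force': array([-0.16673901,  0.40347049, -0.02596008]), 'wrist_torque': array([-0.01140678,  0.03842855,  0.0061606 ]), 'grip_force': 0.0, 'grip_width': 0.997228105933025}
```

View pics/top0.png

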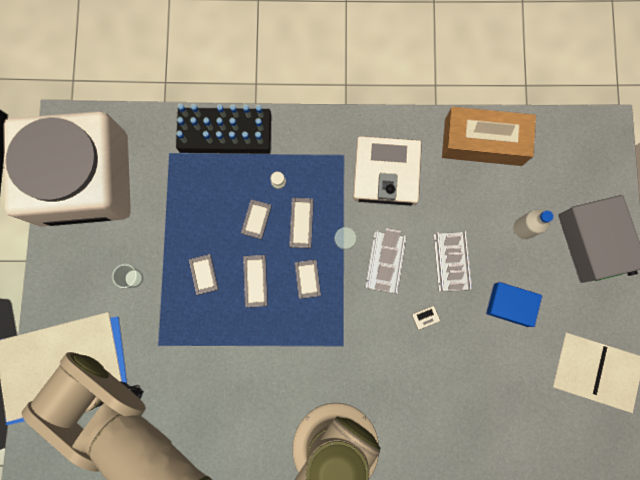

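View pics/side0.png

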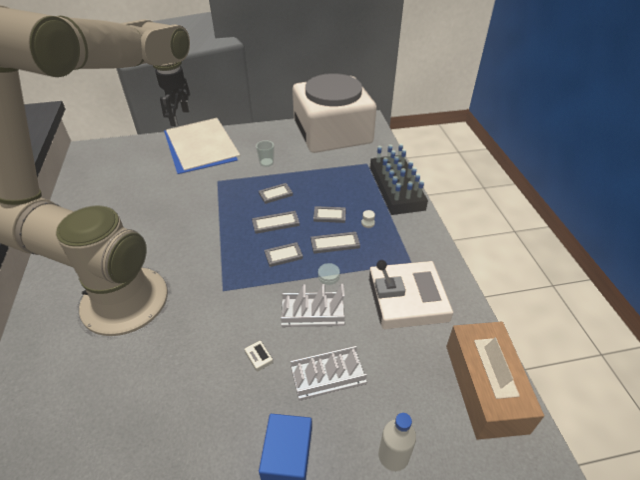

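```bash
cat > seg.py <<'E'
from h import *
def cassettes(im,W,lo=(160,155),hi=(343,345)):
    hsv=cv2.cvtColor(im,cv2.COLOR_BGR2HSV)
    m=((hsv[...,1]<110)).astype(np.uint8); M=np.zeros_like(m); M[lo[1]:hi[1],lo[0]:hi[0]]=1; m*=M
    n,l,st,ce=cv2.connectedComponentsWithStats(m)
    out=[]
    for i in range(1,n):
        if st[i,4]<250: continue
        P=W[l==i]; P=P[np.isfinite(P).all(1)]
        z=np.median(P[:,2]); r=cv2.minAreaRect(P[:,:2].astype(np.float32))
        (cx,cy),(a,b),t=r
        if a<b: a,b,t=b,a,t+90
        t=(t+90)%180-90
        out.append((ce[i].round(),np.round([cx,cy,z,a,b,t],1), P[:,:2].mean(0).round(1)))
    return out
E
python3 - <<'E'
from seg import *
for n in ('top','side'):
    z=np.load(f'pics/{n}0.npz'); W=cloud(n,z['d'])
    if n=='top':
        for o in cassettes(z['im'],W): print(*o)
    np.save(f'pics/{n}0W.npy',W)
    P=W.reshape(-1,3); P=P[np.isfinite(P).all(1)]
    # height map of rack+dryer region, 2 mm
    x0,x1,y0,y1=250,700,-400,0
    H=np.zeros(((x1-x0)//2,(y1-y0)//2),np.float32)
    s=(P[:,0]>x0)&(P[:,0]<x1)&(P[:,1]>y0)&(P[:,1]<y1)&(P[:,2]<200); Q=P[s]
    np.maximum.at(H,(((Q[:,0]-x0)//2).astype(int),((Q[:,1]-y0)//2).astype(int)),Q[:,2])
    img=cv2.applyColorMap(np.clip(H*2,0,255).astype(np.uint8),cv2.COLORMAP_JET)
    cv2.imwrite(f'pics/H{n}.png',cv2.resize(img[::-1,::-1],None,fx=2,fy=2,interpolation=0))
import cv2
a=cv2.imread('pics/Htop.png');b=cv2.imread('pics/Hside.png');c=np.hstack([a,b])
cv2.imwrite('pics/H.png',c); print(c.shape)
E
```

```text
[163. 212.] [5.626e+02 4.840e+02 2.000e-01 4.622e+02 2.680e+01 1.700e+00] [626.9 486.8]
[278. 180.] [721.5 166.6  36.8  54.   46.    2.9] [714.6 165.1]
[301. 223.] [599.1  99.2  11.5 148.1  65.   -2.2] [596.4  98.8]
[256. 219.] [608.6 226.3  11.4 106.   67.2 -14.7] [606.1 224.9]
[203. 274.] [451.4 367.7  11.8 105.7  67.   13.8] [450.1 365.1]
[255. 281.] [434.7 224.1  11.8 146.4  66.    3.8] [432.7 222.9]
[307. 279.] [440.2  79.9  11.9 105.7  64.1   8. ] [438.8  79.6]
(450, 800, 3)
```

View pics/H.png

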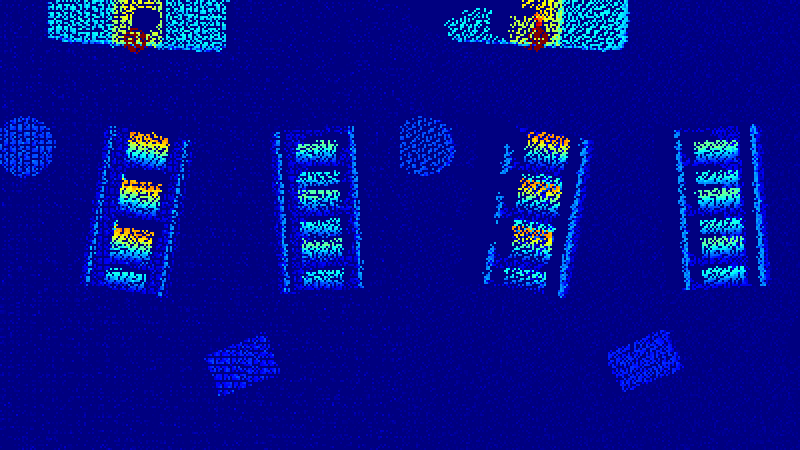

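```bash
cat > rack.py <<'E'
from h import *
from scipy.optimize import least_squares
def boxes(back):  # (cx,cz,ang,hx,hz,ylo,yhi) in rack frame
    t=np.radians(20); B=[(0,6,0,80,6,-45,45)]
    for s in(-62,-14,34):
        for off,h in((12.5,back),(-12.5,34)):
            # leaning slab: local up u=(sin,cos), perp p=(cos,-sin)
            L=h/2; c=np.array([s+off/np.cos(t),12])+L*np.array([np.sin(t),np.cos(t)])
            B.append((c[0],c[1],t,3,L,-20,20))
    for sg in(-1,1): B.append((0,23,0,80,11,sg*37.5-2,sg*37.5+2))
    return B
def sdf(P,B):
    d=np.full(len(P),1e9)
    for cx,cz,a,hx,hz,y0,y1 in B:
        x=P[:,0]-cx; z=P[:,2]-cz
        lx=x*np.cos(a)-z*np.sin(a); lz=x*np.sin(a)+z*np.cos(a)
        q=np.stack([abs(lx)-hx,abs(P[:,1]-(y0+y1)/2)-(y1-y0)/2,abs(lz)-hz],1)
        o=np.linalg.norm(np.maximum(q,0),axis=1)+np.minimum(q.max(1),0)
        d=np.minimum(d,o) 
    return d
def fit(P,back,p0,zoff=True):
    B=boxes(back)
    def f(p):
        c,s=np.cos(p[2]),np.sin(p[2]); Q=P-[p[0],p[1],p[3]]
        Q=np.stack([c*Q[:,0]+s*Q[:,1],-s*Q[:,0]+c*Q[:,1],Q[:,2]],1)
        return sdf(Q,B)
    r=least_squares(f,p0,loss='soft_l1',f_scale=2.0,x_scale=[1,1,.01,1])
    return r.x,np.median(abs(r.fun))
E
python3 - <<'E'
from rack import *
W={n:np.load(f'pics/{n}0W.npy').reshape(-1,3) for n in('top','side')}
for nm,back,x0,y0,yaw in(('high',89,479,-137,-.15),('low',54,479,-320+0,.1)):
    y0={'high':-68-68,'low':-160-160}[nm]
    y0={'high':-137/1.0,'low':-320/1.0}[nm]
    # pixel columns of map: y = -col (2mm cells, x2 zoom) => y=-col
    for k in('top','side','both'):
        P=np.vstack([W['top'],W['side']]) if k=='both' else W[k]
        P=P[np.isfinite(P).all(1)]
        s=(abs(P[:,0]-x0)<110)&(abs(P[:,1]-y0)<70)&(P[:,2]>8)&(P[:,2]<130); Q=P[s]
        # drop dish points
        if nm=='high': Q=Q[~(Q[:,1]>-70)]
        print(nm,k,len(Q),*fit(Q,back,[x0,y0,yaw,0]))
# lever ball & dryer
P=W['top'];P=P[np.isfinite(P).all(1)]
for k in W:
    P=W[k];P=P[np.isfinite(P).all(1)]
    Q=P[(P[:,0]>560)&(P[:,0]<760)&(P[:,1]>-240)&(P[:,1]<-20)]
    D=Q[(Q[:,2]>35)&(Q[:,2]<50)]; print(k,'dryer',cv2.minAreaRect(D[:,:2].astype(np.float32)))
    T=Q[(Q[:,2]>100)&(Q[:,2]<180)]; print('ball',len(T),T.mean(0),T.min(0),T.max(0))
E
```

```text
high top 1867 [ 4.83397136e+02 -1.36170194e+02 -1.70423713e-01  7.60741067e-01] 1.4022563676983744
high side 2141 [ 4.83599843e+02 -1.34847711e+02 -1.55769441e-01  2.48320409e+00] 1.1254437816055871
high both 4008 [ 4.83436384e+02 -1.35261881e+02 -1.54723233e-01  1.67922917e+00] 1.2959455147313355
low top 1840 [ 4.90565539e+02 -3.20279396e+02  6.35020134e-02  1.15700205e+00] 1.2425082249950736
low side 2690 [ 4.92957168e+02 -3.19071724e+02  6.40927420e-02  2.16499248e+00] 0.8301217742321072
low both 4530 [ 4.87867342e+02 -3.19726203e+02  6.68622949e-02  1.84594955e+00] 1.2871262611810215
top dryer ((660.314453125, -138.82225036621094), (181.42018127441406, 199.3106689453125), 89.85546112060547)
ball 78 [ 658.95274848 -135.70141389  154.86562961] [ 647.91641065 -149.0468475   146.53128231] [ 671.2831649  -124.94894687  163.8710843 ]
side dryer ((706.4026489257812, -138.18466186523438), (184.92466735839844, 110.97380828857422), 88.52528381347656)
ball 125 [ 663.94999296 -138.59065338  143.42820749] [ 648.66499791 -147.70678724  100.53140784] [ 684.31698252 -123.63477432  164.83292706]
```

Run:
```python
from rack import *
from scipy.optimize import minimize
W={n:np.load(f'pics/{n}0W.npy').reshape(-1,3) for n in('top','side')}
for nm,back,x0,y0,yaw in(('high',89,483,-136,-.16),('low',54,490,-320,.064)):
    for k in('top','side'):
        P=W[k];P=P[np.isfinite(P).all(1)]
        b=P[(abs(P[:,0]-x0)<150)&(abs(P[:,1]-y0)<150)&(abs(P[:,2])<6)]; zb=np.median(b[:,2])
        s=(abs(P[:,0]-x0)<110)&(abs(P[:,1]-y0)<70)&(P[:,2]>8)&(P[:,2]<130); Q=P[s]
        if nm=='high': Q=Q[~(Q[:,1]>-70)]
        best=[]
        B=boxes(back)
        def f(p):
            c,s=np.cos(p[2]),np.sin(p[2]); q=Q-[p[0],p[1],zb]
            q=np.stack([c*q[:,0]+s*q[:,1],-s*q[:,0]+c*q[:,1],q[:,2]],1)
            return np.minimum(abs(sdf(q,B)),5).mean()
        for x in np.arange(x0-10,x0+11,2.):
            r=minimize(f,[x,y0,yaw],method='Nelder-Mead',options=dict(initial_simplex=[[x,y0,yaw],[x+2,y0,yaw],[x,y0+3,yaw],[x,y0,yaw+.03]]))
            best.append((round(r.fun,3),*r.x.round(3)))
        best.sort(); print(nm,k,'bench z',zb.round(2),best[0],best[3])
        # slab top edges: back profile in rack frame
        c,s_=np.cos(best[0][3]),np.sin(best[0][3]); q=Q-[best[0][1],best[0][2],zb]
        q=np.stack([c*q[:,0]+s_*q[:,1],-s_*q[:,0]+c*q[:,1],q[:,2]],1)
        print(' rails y', [np.median(q[(q[:,2]>28)&(q[:,2]<40)&(abs(q[:,1]-sg*38)<7),1]).round(1) for sg in(-1,1)], 'zmax',np.percentile(q[:,2],99.5).round(1))
```

```text
high top bench z 0.16 (np.float64(1.542), np.float64(488.002), np.float64(-137.121), np.float64(-0.17)) (np.float64(1.542), np.float64(488.005), np.float64(-137.107), np.float64(-0.169))
 rails y [np.float64(-37.2), np.float64(37.5)] zmax 94.9
high side bench z 1.83 (np.float64(1.118), np.float64(488.577), np.float64(-135.404), np.float64(-0.164)) (np.float64(1.118), np.float64(488.581), np.float64(-135.398), np.float64(-0.164))
 rails y [np.float64(-38.4), np.float64(36.6)] zmax 92.8
low top bench z -0.02 (np.float64(1.634), np.float64(490.056), np.float64(-320.313), np.float64(0.064)) (np.float64(1.634), np.float64(490.056), np.float64(-320.231), np.float64(0.063))
 rails y [np.float64(-36.4), np.float64(37.9)] zmax 61.5
low side bench z 1.38 (np.float64(1.124), np.float64(492.587), np.float64(-319.067), np.float64(0.065)) (np.float64(1.124), np.float64(492.587), np.float64(-319.067), np.float64(0.065))
 rails y [np.float64(-38.8), np.float64(36.4)] zmax 60.6
```

```bash
cat > g.py <<'E'
from h import *
from scipy.spatial.transform import Rotation as R
import json
RACK={'high':(488,-136.5,-.166),'low':(491,-319.7,.064)}
def tool(head,e):
    h=np.array([np.cos(head),np.sin(head),0]); e=np.radians(e); zz=np.array([0,0,1.])
    z=np.cos(e)*h-np.sin(e)*zz; y=np.cross(zz,h); return np.stack([np.cross(y,z),y,z],1)
def T(Rm,p): M=np.eye(4); M[:3,:3]=Rm; M[:3,3]=p; return M
def flat(x,y,yawdeg,z=7): return T(R.from_euler('z',yawdeg,degrees=True).as_matrix(),[x,y,z])
def seated(rack,slot,up=0,back=0,L=None):
    X,Y,w=RACK[rack]; L=L or (140 if rack=='high' else 100); t=np.radians(20)
    u=np.array([np.sin(t),0,np.cos(t)]); n=np.array([-np.cos(t),0,np.sin(t)])
    cx={'high':13.5,'low':6.6}[rack]+48*(slot-1); cz={'high':80.2,'low':61.4}[rack]
    p=np.array([cx,0,cz])+u*up+n*back
    Rr=R.from_euler('z',w).as_matrix()
    return T(Rr@np.stack([u,[0,1,0],n],1),Rr@p+[X,Y,0])
def cur():
    s=ctrl.sense(); q=s['ee_rot']; return T(R.from_quat([q[1],q[2],q[3],q[0]]).as_matrix(),s['eef_pos'])
def delta(M,name='',C=None):
    C=cur() if C is None else C
    rv=R.from_matrix(M[:3,:3]@C[:3,:3].T).as_rotvec(degrees=True)
    print(name,'shift',(M[:3,3]-C[:3,3]).round(1).tolist(),'rv',rv.round(2).tolist(),'->',M[:3,3].round(1))
def pick(Tc,off,e=110,z=0):
    head=np.arctan2(Tc[1,0],Tc[0,0]); h=Tc[:3,0]; Rm=tool(head,e)
    k=(7-z)/-Rm[2,2]; p=Tc[:3,3]+off*h; p=p+k*Rm[:,2]*1.0; p[2]=z
    return T(Rm,p)
def save(Ttc): np.save('ttc.npy',Ttc)
def load(): return np.load('ttc.npy')
E
python3 - <<'E'
from g import *
P=pick(flat(433.5,223.5,3.8),32); delta(P,'pick'); U=P.copy();U[2,3]+=90;delta(U,'above')
E
```

```text
pick shift [275.7, -264.8, -193.9] rv [3.06, 19.91, 24.44] -> [462.9 225.5   0. ]
above shift [275.7, -264.8, -103.9] rv [3.06, 19.91, 24.44] -> [462.9 225.5  90. ]
```

>>> apply_moves(targets=[[85, [140, -130, -20], [1.5, 10, 12]], [85, [140, -130, -20], [1.5, 10, 12]], [85, [140, -130, -20], [1.5, 10, 12]], [85, [140, -130, -20], [1.5, 10, 12]], [85, [275.7, -264.8, -104], [3.06, 19.9, 24.4]], [85, [275.7, -264.8, -104], [3.06, 19.9, 24.4]], [85, [275.7, -264.8, -104], [3.06, 19.9, 24.4]], [85, [275.7, -264.8, -104], [3.06, 19.9, 24.4]], [85, [275.7, -264.8, -104], [3.06, 19.9, 24.4]], [85, [275.7, -264.8, -104], [3.06, 19.9, 24.4]], [85, [275.7, -264.8, -104], [3.06, 19.9, 24.4]]], squeeze=80)

```text
time_s: 1.2
eef_pos: [462.5, 226.4, 90.7]
ee_rot: [-0.174, -0.032, 0.984, -0.005]
force: [-0.4, 0.5, 1.0]
grip_width: 0.991
grip_force: 0.0
```

Run:
```python
from g import *
snap('side','side1')
P=pick(flat(433.5,223.5,3.8),32); delta(P,'pick'); print(ctrl.sense()['joints'])
```

```text
pick shift [0.6, -1.3, -91.0] rv [-0.09, 0.04, -0.01] -> [462.9 225.5   0. ]
[ 0.20077993  0.60447919  1.38354194  0.0471605   1.49886994 -1.44839283]
```

View pics/side1.png

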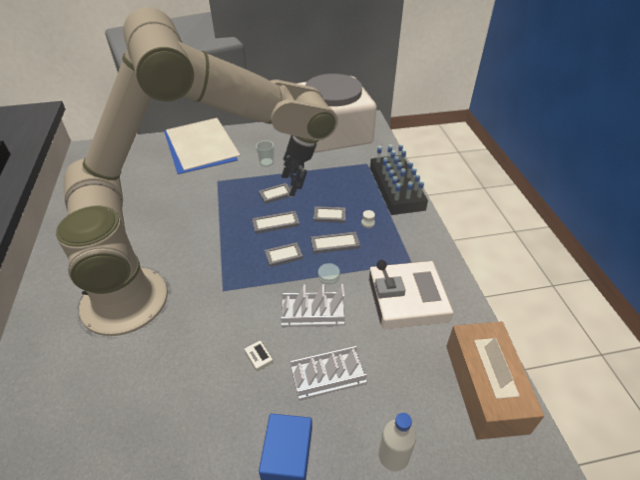

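The gripper hangs tilted above the near long cassette's far end (px 275,221; gripper at 295,175). I descend and close.

>>> apply_moves(targets=[[85, [0.6, -1.3, -45], [0, 0, 0]], [85, [0.6, -1.3, -75], [0, 0, 0]], [85, [0.6, -1.3, -91], [0, 0, 0]], [85, [0.6, -1.3, -91], [0, 0, 0]], [55, [0.6, -1.3, -91], [0, 0, 0]], [50, [0.6, -1.3, -91], [0, 0, 0]], [50, [0.6, -1.3, -91], [0, 0, 0]], [50, [0.6, -1.3, -91], [0, 0, 0]], [50, [0.6, -1.3, -91], [0, 0, 0]], [50, [0.6, -1.3, -91], [0, 0, 0]]], squeeze=80)

```text
time_s: 2.25
eef_pos: [463.7, 224.4, -0.5]
ee_rot: [-0.173, -0.032, 0.984, -0.005]
force: [-0.6, 0.5, -0.2]
grip_width: 0.584
grip_force: 0.0
```

Run:
```python
from g import *
im,d,W=snap('side','side2')
cv2.imwrite('pics/c2.png',cv2.resize(im[140:300,200:400],None,fx=3.7,fy=3.7))
print(ctrl.sense()['grip_width'])
```

```text
0.586932296385222
```

View pics/c2.png

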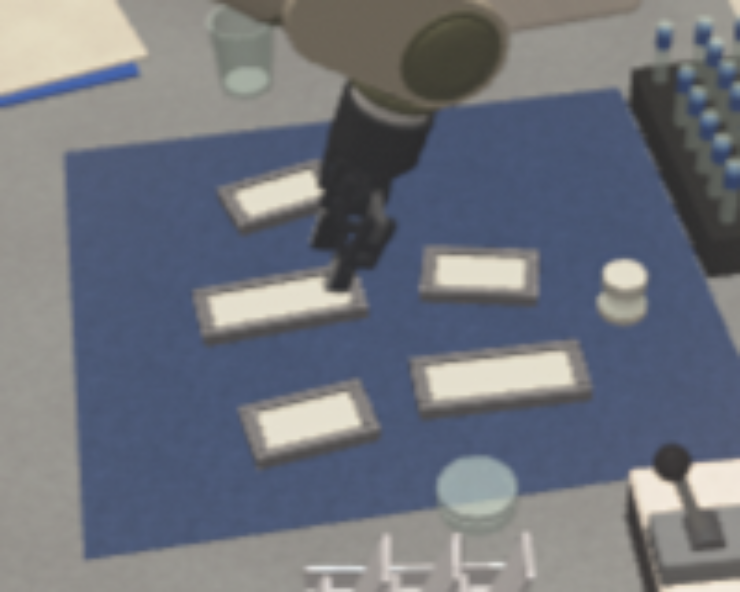

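Run:
```python
from g import *
z=np.load('pics/side2.npz'); W=cloud('side',z['d'])
for v in range(206,224,2): print(v,[tuple(W[v,u].round(0).astype(int)) for u in range(286,300,3)])
im,d,W=snap('top','top2'); m=(W[...,2]<70)&(W[...,2]>18)&(abs(W[...,0]-470)<80)&(abs(W[...,1]-225)<70)
print(m.sum()); 
for o in cassettes(im,W) if 0 else []: pass
```

```text
206 [(np.int64(474), np.int64(248), np.int64(46)), (np.int64(484), np.int64(249), np.int64(44)), (np.int64(487), np.int64(193), np.int64(90)), (np.int64(493), np.int64(167), np.int64(111)), (np.int64(501), np.int64(161), np.int64(115))]
208 [(np.int64(477), np.int64(291), np.int64(1)), (np.int64(487), np.int64(286), np.int64(4)), (np.int64(486), np.int64(184), np.int64(90)), (np.int64(493), np.int64(167), np.int64(104)), (np.int64(504), np.int64(183), np.int64(89))]
210 [(np.int64(476), np.int64(279), np.int64(3)), (np.int64(478), np.int64(199), np.int64(71)), (np.int64(484), np.int64(173), np.int64(92)), (np.int64(493), np.int64(171), np.int64(93)), (np.int64(502), np.int64(172), np.int64(90))]
212 [(np.int64(473), np.int64(249), np.int64(20)), (np.int64(478), np.int64(200), np.int64(62)), (np.int64(486), np.int64(192), np.int64(68)), (np.int64(494), np.int64(186), np.int64(72)), (np.int64(502), np.int64(170), np.int64(84))]
214 [(np.int64(472), np.int64(246), np.int64(15)), (np.int64(477), np.int64(196), np.int64(57)), (np.int64(485), np.int64(189), np.int64(62)), (np.int64(495), n
[... 311 characters left out ...]
 [(np.int64(470), np.int64(229), np.int64(13)), (np.int64(476), np.int64(195), np.int64(43)), (np.int64(485), np.int64(190), np.int64(46)), (np.int64(497), np.int64(218), np.int64(19)), (np.int64(508), np.int64(235), np.int64(2))]
220 [(np.int64(469), np.int64(223), np.int64(11)), (np.int64(478), np.int64(216), np.int64(15)), (np.int64(487), np.int64(221), np.int64(9)), (np.int64(496), np.int64(214), np.int64(14)), (np.int64(507), np.int64(223), np.int64(4))]
222 [(np.int64(467), np.int64(212), np.int64(12)), (np.int64(477), np.int64(211), np.int64(11)), (np.int64(485), np.int64(203), np.int64(18)), (np.int64(494), np.int64(200), np.int64(18)), (np.int64(504), np.int64(202), np.int64(15))]
4
```

Run:
```python
from g import *
for nm,C in(('side2',cur()),):
    z=np.load(f'pics/{nm}.npz'); W=cloud('side',z['d']); P=W.reshape(-1,3); uv=np.mgrid[0:480,0:640].reshape(2,-1).T
    L=(P-C[:3,3])@C[:3,:3]
    ok=np.isfinite(L).all(1)&(abs(L[:,0])<60)&(abs(L[:,1])<60)&(L[:,2]>-140)&(P[:,2]>18)
    for a in range(-140,20,8):
        s=ok&(L[:,2]>a)&(L[:,2]<=a+8)
        if s.sum(): print(a,s.sum(),L[s].min(0).round(),L[s].max(0).round(),uv[s].mean(0).round())
# start picture
C=T(R.from_quat([.181372125,.983414376,-5e-4,-2e-4]).as_matrix(),[187.2,490.2,193.9])
z=np.load('pics/side0.npz'); W=cloud('side',z['d']); P=W.reshape(-1,3)
L=(P-C[:3,3])@C[:3,:3]
ok=np.isfinite(L).all(1)&(abs(L[:,0])<60)&(abs(L[:,1])<70)&(L[:,2]>-140)&(L[:,2]<60)
print('start')
for a in range(-100,60,8):
    s=ok&(L[:,2]>a)&(L[:,2]<=a+8)
    if s.sum(): print(a,s.sum(),L[s].min(0).round(),L[s].max(0).round())
```

```text
-140 26 [   7.  -56. -140.] [  23.   21. -132.] [190. 293.]
-132 31 [ -15.  -58. -132.] [  20.   60. -124.] [193. 294.]
-124 33 [   0.  -59. -124.] [  20.   57. -116.] [193. 292.]
-116 50 [ -10.  -60. -116.] [  20.   57. -108.] [197. 293.]
-108 36 [  -9.  -59. -108.] [  20.   60. -100.] [199. 292.]
-100 36 [ -11.  -58. -100.] [ 16.  54. -92.] [206. 294.]
-92 34 [ -8. -57. -92.] [ 16.  55. -84.] [200. 290.]
-84 15 [ -2. -40. -82.] [ 14.  36. -76.] [200. 288.]
-76 26 [ -4. -41. -76.] [ 13.  34. -69.] [206. 290.]
-68 26 [ -9. -40. -68.] [ 14.  32. -60.] [207. 289.]
-60 38 [ -7. -41. -60.] [ 13.  29. -52.] [210. 289.]
-52 22 [ -7. -36. -52.] [ 13.  32. -44.] [210. 287.]
-44 5 [ -5. -29. -43.] [ 11.  30. -39.] [211. 287.]
-36 5 [-30. -26. -32.] [-24.   5. -29.] [218. 296.]
-28 3 [ -5. -28. -23.] [ -0.  24. -21.] [216. 287.]
-20 4 [  1. -31. -19.] [ 16.  29. -15.] [219. 284.]
-12 5 [ 30. -32. -10.] [45. 27. -4.] [221. 274.]
-4 6 [ 50. -27.  -2.] [60. 25.  2.] [223. 268.]
start
-100 27 [-16. -69. -99.] [ 15.  68. -92.]
-92 27 [-13. -61. -91.] [ 10.  50. -84.]
-84 35 [-12. -59. -84.] [ 10.  48. -76.]
-76 39 [-12. -62. -76.] [ 12.  48. -68.]
-68 36 [-12. -60. -68.] [ 10.  48. -60.]
-60 24 [-12. -55. -60.] [ 12.  48. -53.]
-52 6 [ -7. -50. -52.] [  6.  47. -49.]
```

Run:
```python
from g import *
P=pick(flat(433.5,223.5,3.8),32,z=-33); delta(P,'pick')
```

```text
pick shift [-12.7, 0.3, -32.4] rv [-0.06, 0.02, 0.06] -> [450.9 224.7 -33. ]
```

>>> apply_moves(targets=[[85, [0, 0, 0], [0, 0, 0]], [85, [-12.7, 0, 0], [0, 0, 0]], [85, [-12.7, 0, 0], [0, 0, 0]], [85, [-12.7, 0, 0], [0, 0, 0]], [85, [-12.7, 0, -10], [0, 0, 0]], [85, [-12.7, 0, -16], [0, 0, 0]], [85, [-12.7, 0, -20], [0, 0, 0]], [85, [-12.7, 0, -24], [0, 0, 0]], [85, [-12.7, 0, -24], [0, 0, 0]]])

```text
time_s: 3.25
eef_pos: [450.6, 224.3, -25.2]
ee_rot: [-0.174, -0.032, 0.984, -0.005]
force: [0.9, 0.3, -0.3]
grip_width: 0.996
grip_force: 0.0
```

>>> apply_moves(targets=[[85, [0, 0, -4], [0, 0, 0]], [85, [0, 0, -8], [0, 0, 0]], [85, [0, 0, -8], [0, 0, 0]], [62, [0, 0, -8], [0, 0, 0]], [54, [0, 0, -8], [0, 0, 0]], [50, [0, 0, -8], [0, 0, 0]], [50, [0, 0, -8], [0, 0, 0]], [50, [0, 0, -8], [0, 0, 0]]], squeeze=80)

```text
time_s: 4.05
eef_pos: [451.6, 224.4, -31.8]
ee_rot: [-0.173, -0.032, 0.984, -0.005]
force: [1.1, -0.2, 6.2]
grip_width: 0.669
grip_force: 85.7
```

Run:
```python
from g import *
C=cur(); Tc=flat(433.5,223.5,3.8,7); Ttc=np.linalg.inv(C)@Tc; save(Ttc); print(Ttc.round(2))
G=seated('high',2,up=120,back=1)@np.linalg.inv(Ttc); delta(G,'pre')
U=C.copy();U[2,3]+=150
G2=T(R.from_euler('z',0).as_matrix()@seated('high',2)[:3,:3],[400,120,230])@np.linalg.inv(Ttc); delta(G2,'mid')
```

```text
[[ -0.94   0.     0.34  30.22]
 [  0.     1.     0.     0.28]
 [ -0.34   0.    -0.94 -30.33]
 [  0.     0.     0.     1.  ]]
pre shift [178.7, -385.0, 228.8] rv [-3.49, -70.05, -11.61] -> [ 630.2 -160.6  197. ]
mid shift [-9.5, -111.7, 265.5] rv [-3.49, -70.05, -11.61] -> [442.  112.7 233.7]
```

>>> apply_moves(targets=[[50, [0, 0, 30], [0, 0, 0]], [50, [0, 0, 80], [0, 0, 0]], [50, [0, 0, 130], [0, 0, 0]], [50, [-9, -60, 265], [-1.7, -35, -6]], [50, [-9, -60, 265], [-1.7, -35, -6]], [50, [-9, -60, 265], [-1.7, -35, -6]], [50, [-9, -60, 265], [-1.7, -35, -6]], [50, [-9.5, -112, 265], [-3.5, -70, -11.6]], [50, [-9.5, -112, 265], [-3.5, -70, -11.6]], [50, [-9.5, -112, 265], [-3.5, -70, -11.6]], [50, [-9.5, -112, 265], [-3.5, -70, -11.6]], [50, [-9.5, -112, 265], [-3.5, -70, -11.6]], [50, [-9.5, -112, 265], [-3.5, -70, -11.6]], [50, [-9.5, -112, 265], [-3.5, -70, -11.6]]])

```text
time_s: 5.45
eef_pos: [440.6, 112.5, 231.8]
ee_rot: [0.421, 0.075, 0.904, -0.034]
force: [-0.0, 0.3, -1.7]
grip_width: 0.673
grip_force: 86.3
```

Run:
```python
from g import *
im,d,W=snap('side','side3'); print(ctrl.sense()['joints'],ctrl.sense()['grip_width'])
Tp=cur()@load(); print('pred',Tp[:3,3].round(1),Tp[:3,0].round(3))
cv2.imwrite('pics/c3.png',cv2.resize(im[60:360,150:450],None,fx=2,fy=2))
G=seated('high',2,up=120,back=1)@np.linalg.inv(load()); delta(G,'pre')
```

```text
[ 0.14186751 -0.23370738  2.25407183 -0.72116343  0.3572446  -0.67978443] 0.672020263537803
pred [399.1 119.6 228.7] [ 0.34  -0.056  0.939]
pre shift [189.1, -272.9, -35.3] rv [0.0, -0.18, 0.0] -> [ 630.2 -160.6  197. ]
```

View pics/c3.png

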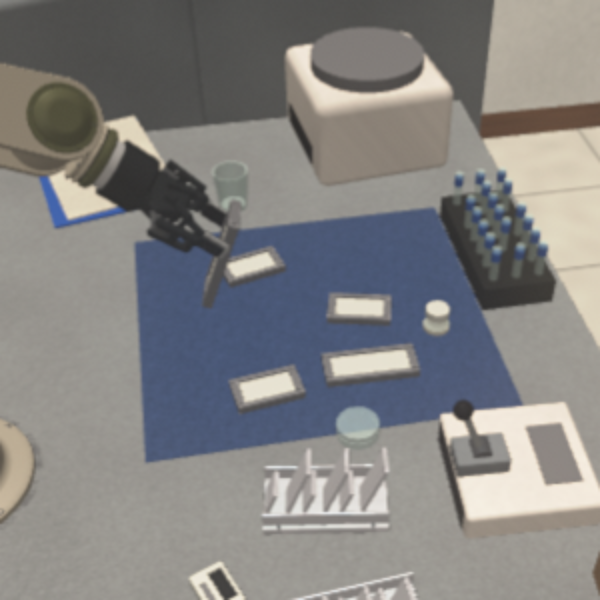

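```bash
cat > held.py <<'E'
from g import *
from scipy.optimize import minimize
def measure(L,views=('side','top'),tag='h',Tp=None,v=True):
    """pose correction of held cassette in its predicted frame (du along length, dy width, dn normal, pitch deg, roll..)"""
    Tp=cur()@load() if Tp is None else Tp; hs=np.array([L/2,30,7.])
    out={}
    for n in views:
        im,d=capture(n); W=cloud(n,d); np.savez(f'pics/{tag}_{n}.npz',im=im,d=d)
        P=W.reshape(-1,3); P=P[np.isfinite(P).all(1)]
        Q=(P-Tp[:3,3])@Tp[:3,:3]
        k=(abs(Q)<hs+[14,9,11]).all(1)
        s=0.2*L if L>120 else 12 # gripper zone excluded on front side
        k&=~((Q[:,0]>s-18)&((Q[:,2]>5)|(abs(Q[:,1])>27)))
        Q=Q[k]
        def f(p):
            M=R.from_rotvec([0,p[3],p[4]],degrees=True).as_matrix(); q=abs((Q-p[:3])@M)-hs
            return np.minimum(abs(np.linalg.norm(np.maximum(q,0),axis=1)+np.minimum(q.max(1),0)),6).mean()
        x0=np.zeros(5); S=np.vstack([x0,np.diag([4,3,3,4,4.])])
        b=min((minimize(f,x0+o,method='Nelder-Mead',options=dict(initial_simplex=S+o,maxiter=2000)) for o in(np.zeros(5),np.array([0,0,0,5,0]),np.array([0,0,0,-5,0]),np.array([6,0,0,0,0]),np.array([-6,0,0,0,0]))),key=lambda r:r.fun)
        out[n]=b.x
        if v: print(n,len(Q),'du dy dn',b.x[:3].round(1),'rot y,z',b.x[3:].round(1),'res',round(b.fun,2))
    return out
E
python3 - <<'E'
from held import *
measure(140)
E
```

```text
side 226 du dy dn [ 3.5  1.5 -0.7] rot y,z [1.6 1.2] res 1.25
top 489 du dy dn [ 2.7  3.1 -3.1] rot y,z [0.4 0.7] res 1.27
```

Run:
```python
from g import *
A=np.eye(4);A[:3,3]=[3,1,-1.9]; A[:3,:3]=R.from_rotvec([0,1,0],degrees=True).as_matrix(); t=load()@A; save(t)
for up in(120,90,0): delta(seated('high',2,up=up,back=2.2)@np.linalg.inv(t),up)
```

```text
120 shift [184.5, -273.1, -36.8] rv [-0.17, -1.13, 0.03] -> [ 626.1 -160.9  196. ]
90 shift [174.4, -271.4, -64.9] rv [-0.17, -1.13, 0.03] -> [ 616.  -159.2  167.8]
0 shift [144.1, -266.4, -149.5] rv [-0.17, -1.13, 0.03] -> [ 585.7 -154.1   83.2]
```

>>> apply_moves(targets=[[50, [100, -200, 0], [0, -1.1, 0]], [50, [100, -200, 0], [0, -1.1, 0]], [50, [100, -200, 0], [0, -1.1, 0]], [50, [100, -200, 0], [0, -1.1, 0]], [50, [100, -200, 0], [0, -1.1, 0]], [50, [181, -272.5, -20], [-0.17, -1.1, 0]], [50, [181, -272.5, -20], [-0.17, -1.1, 0]], [50, [181, -272.5, -20], [-0.17, -1.1, 0]], [50, [181, -272.5, -46], [-0.17, -1.1, 0]], [50, [181, -272.5, -46], [-0.17, -1.1, 0]], [50, [181, -272.5, -46], [-0.17, -1.1, 0]]])

```text
time_s: 6.7
eef_pos: [606.2, -132.0, 199.7]
ee_rot: [0.425, 0.082, 0.901, -0.033]
force: [-0.0, 0.3, -0.3]
grip_width: 0.674
grip_force: 87.8
```

Run:
```python
from held import *
measure(140); print(ctrl.sense()['joints'].round(2)); t=load()
for up in(60,20,0): delta(seated('high',2,up=up,back=2.2)@np.linalg.inv(t),up)
im=np.load('pics/h_side.npz')['im']; cv2.imwrite('pics/c4.png',cv2.resize(im[180:360,240:440],None,fx=3.3,fy=3.3))
```

```text
side 350 du dy dn [-0.   0.1  0.2] rot y,z [0.5 0.2] res 1.18
top 412 du dy dn [ 0.3 -6.8 -4.8] rot y,z [-1.1 -0.7] res 1.38
[-0.54  0.16  1.99  1.09  0.32 -2.88]
60 shift [-1.8, -22.3, -60.3] rv [-0.07, -0.69, 0.54] -> [ 605.9 -157.5  139.6]
20 shift [-15.3, -20.0, -97.9] rv [-0.07, -0.69, 0.54] -> [ 592.4 -155.3  102. ]
0 shift [-22.1, -18.9, -116.7] rv [-0.07, -0.69, 0.54] -> [ 585.7 -154.1   83.2]
```

View pics/c4.png

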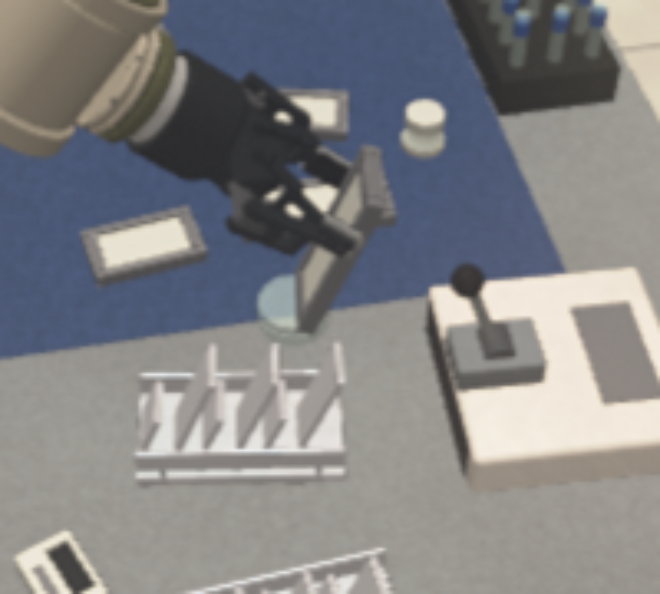

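Run:
```python
from g import *
M=pick(flat(433.5,223.5,3.8),32,z=-31); M[:3,3]=[451.6,224.4,-31]; delta(M,'down')
m=M.copy(); m[:3,:3]=R.from_rotvec([-3.5,-70,-11.6],degrees=True).as_matrix()@M[:3,:3]; m[:3,3]=[442,112,233]; delta(m,'mid'); delta(M,'from mid',m)
```

```text
down shift [-156.1, 359.6, -230.9] rv [3.79, 70.47, 12.04] -> [451.6 224.4 -31. ]
mid shift [-165.7, 247.2, 33.1] rv [0.04, 0.48, 0.5] -> [442. 112. 233.]
from mid shift [9.6, 112.4, -264.0] rv [3.5, 70.0, 11.6] -> [451.6 224.4 -31. ]
```

>>> apply_moves(targets=[[50, [-165, 247, 33], [0, 0.5, 0.5]], [50, [-165, 247, 33], [0, 0.5, 0.5]], [50, [-165, 247, 33], [0, 0.5, 0.5]], [50, [-165, 247, 33], [0, 0.5, 0.5]], [50, [-165, 247, 33], [0, 0.5, 0.5]], [50, [-165, 247, 33], [0, 0.5, 0.5]], [50, [-165, 247, 33], [0, 0.5, 0.5]], [50, [-165, 247, 33], [0, 0.5, 0.5]], [50, [-165, 247, 33], [0, 0.5, 0.5]], [50, [-165, 247, 33], [0, 0.5, 0.5]]])

```text
time_s: 7.8
eef_pos: [446.9, 107.6, 228.6]
ee_rot: [0.415, 0.071, 0.907, -0.033]
force: [0.5, 1.0, -1.5]
grip_width: 0.669
grip_force: 87.8
```

Run:
```python
from g import *
M=pick(flat(433.5,223.5,3.8),32,z=-31); M[:3,3]=[451.6,224.4,-30]; delta(M,'down'); print(ctrl.sense()['joints'].round(2))
```

```text
down shift [4.7, 116.8, -258.6] rv [3.2, 69.23, 11.21] -> [451.6 224.4 -30. ]
[ 0.11 -0.22  2.25 -0.65  0.34 -0.78]
```

>>> apply_moves(targets=[[50, [4, 60, -60], [1.6, 35, 5.6]], [50, [4, 60, -60], [1.6, 35, 5.6]], [50, [4, 60, -60], [1.6, 35, 5.6]], [50, [4, 60, -60], [1.6, 35, 5.6]], [50, [4.7, 116.8, -160], [3.2, 69.2, 11.2]], [50, [4.7, 116.8, -160], [3.2, 69.2, 11.2]], [50, [4.7, 116.8, -160], [3.2, 69.2, 11.2]], [50, [4.7, 116.8, -160], [3.2, 69.2, 11.2]], [50, [4.7, 116.8, -160], [3.2, 69.2, 11.2]], [50, [4.7, 116.8, -205], [3.2, 69.2, 11.2]], [50, [4.7, 116.8, -240], [3.2, 69.2, 11.2]], [50, [4.7, 116.8, -252], [3.2, 69.2, 11.2]], [50, [4.7, 116.8, -256], [3.2, 69.2, 11.2]], [50, [4.7, 116.8, -258], [3.2, 69.2, 11.2]], [50, [4.7, 116.8, -258], [3.2, 69.2, 11.2]]])

```text
time_s: 9.3
eef_pos: [452.9, 224.4, -28.4]
ee_rot: [-0.172, -0.033, 0.984, -0.005]
force: [-0.2, 0.1, -0.4]
grip_width: 0.668
grip_force: 87.7
```

>>> apply_moves(targets=[[50, [0, 0, -2.5], [0, 0, 0]], [50, [0, 0, -2.5], [0, 0, 0]], [85, [0, 0, -2.5], [0, 0, 0]], [85, [0, 0, -2.5], [0, 0, 0]], [85, [0, 0, -2], [0, 0, 0]], [85, [10, 0, 30], [0, 0, 0]], [85, [20, 0, 80], [0, 0, 0]], [85, [20, 0, 120], [0, 0, -40]], [85, [20, 0, 120], [0, 0, -40]], [85, [20, 0, 120], [0, 0, -40]], [85, [20, 0, 120], [0, 0, -40]], [85, [20, 0, 120], [0, 0, -90]], [85, [20, 0, 120], [0, 0, -90]], [85, [20, 0, 120], [0, 0, -90]], [85, [20, 0, 120], [0, 0, -90]], [85, [20, 0, 120], [0, 0, -90]], [85, [20, 0, 120], [0, 0, -90]], [85, [20, 0, 120], [0, 0, -90]]])

```text
time_s: 11.1
eef_pos: [471.6, 224.0, 90.3]
ee_rot: [-0.126, 0.675, 0.717, 0.119]
force: [0.4, -0.0, 0.2]
grip_width: 0.997
grip_force: 0.0
```

```bash
cat >> g.py <<'E'
_t=tool
def tool(head,e,flip=True):
    M=_t(head,e); return M*np.array([-1,-1,1]) if flip else M
E
python3 - <<'E'
from g import *
from seg import cassettes
im,d,W=snap('top','top5')
for o in cassettes(im,W): print(*o)
print(ctrl.sense()['joints'].round(2))
# kinematic data
E
```

```text
[163. 212.] [5.625e+02 4.835e+02 1.000e-01 4.622e+02 2.640e+01 1.600e+00] [627.4 486.9]
[278. 180.] [722.1 166.1  37.7  55.5  46.2   1. ] [714.5 165. ]
[279. 274.] [469.8 155.8 438.5 400.2 215.8   3.5] [426.2 124.6]
[203. 274.] [451.1 367.9  11.8 105.5  66.   14.2] [450.  365.3]
[ 0.02  0.38  1.75  0.4   1.06 -0.25]
```

```bash
cat >> held.py <<'E'
def flatmeas(x,y,yaw,L,views=('side',)):
    """refine a cassette lying flat"""
    o=measure(L,views,'f',flat(x,y,yaw),v=False); r=[]
    for n,p in o.items():
        M=flat(x,y,yaw)@T(R.from_rotvec([0,0,p[4]],degrees=True).as_matrix(),p[:3])
        r.append((M[0,3],M[1,3],np.degrees(np.arctan2(M[1,0],M[0,0])))); print(n,np.round(r[-1],1),'z',M[2,3].round(1))
    return r
E
sed -i 's/hs+\[14,9,11\]/hs+MG/; s/def measure(L,/MG=[14,9,11]\ndef measure(L,/' held.py
python3 - <<'E'
import held; from held import *
held.MG=[14,14,3.5]
flatmeas(436,223.5,3.8,140)
P=pick(flat(437,223.5,3.8),30,e=118,z=-31); P[2,3]+=110; delta(P,'above')
E
```

```text
side [423.5 218.3   9.9] z 6.1
above shift [-24.8, -0.0, -11.4] rv [-39.87, 35.0, -84.2] -> [446.8 224.1  79. ]
```

```bash
cat >> seg.py <<'E'
def find(n,tag,L=None):
    """flat cassettes seen by camera n: colour + height"""
    im,d,W=snap(n,tag); hsv=cv2.cvtColor(im,cv2.COLOR_BGR2HSV)
    m=((hsv[...,1]<105)&(W[...,2]>7)&(W[...,2]<21)&(W[...,0]>300)&(W[...,0]<720)&(W[...,1]>-60)&(W[...,1]<480)).astype(np.uint8)
    m=cv2.morphologyEx(m,cv2.MORPH_CLOSE,np.ones((3,3)))
    k,l,st,ce=cv2.connectedComponentsWithStats(m)
    for i in range(1,k):
        if st[i,4]<150: continue
        P=W[(l==i)&(m>0)]; P=P[np.isfinite(P).all(1)&(abs(P[:,2]-14)<8)]
        (cx,cy),(a,b),t=cv2.minAreaRect(P[:,:2].astype(np.float32))
        if a<b: a,b,t=b,a,t+90
        t=(t+90)%180-90
        print(n,ce[i].round(),'c %.1f %.1f  %.0fx%.0f yaw %.1f'%(cx,cy,a,b,t),'mean',P.mean(0).round(1))
E
python3 - <<'E'
from seg import *
find('side','s6')
E
```

```text
side [276. 193.] c 456.4 361.9  111x76 yaw 14.0 mean [453.6 361.8  13.6]
side [329. 214.] c 608.7 228.3  109x92 yaw -4.1 mean [606.5 224.1  13.9]
side [275. 221.] c 436.4 228.5  162x88 yaw 9.9 mean [435.1 221.5  13.5]
side [334. 241.] c 597.4 105.2  156x90 yaw -1.5 mean [597.1  98.3  13.6]
side [282. 254.] c 438.3 79.8  112x69 yaw 10.7 mean [439.5  78.1  13.7]
```

>>> apply_moves(targets=[[85, [-12, 0, 0], [-20, 17.5, -42]], [85, [-12, 0, 0], [-20, 17.5, -42]], [85, [-12, 0, 0], [-20, 17.5, -42]], [85, [-12, 0, 0], [-20, 17.5, -42]], [85, [-12, 0, 0], [-20, 17.5, -42]], [85, [-12, 0, 0], [-20, 17.5, -42]], [85, [-25, 0, -11], [-39.9, 35, -84.2]], [85, [-25, 0, -11], [-39.9, 35, -84.2]], [85, [-25, 0, -11], [-39.9, 35, -84.2]], [85, [-25, 0, -11], [-39.9, 35, -84.2]], [85, [-25, 0, -11], [-39.9, 35, -84.2]], [85, [-25, 0, -11], [-39.9, 35, -84.2]], [85, [-25, 0, -11], [-39.9, 35, -84.2]], [85, [-25, 0, -11], [-39.9, 35, -84.2]]])

```text
time_s: 12.65
eef_pos: [447.2, 224.2, 78.9]
ee_rot: [0.008, 0.97, 0.034, -0.242]
force: [-1.0, 0.2, 0.6]
grip_width: 0.996
grip_force: 0.0
```

Run:
```python
from g import *
P=pick(flat(437,223,3.8),30,e=118,z=-31); delta(P); print(ctrl.sense()['joints'].round(2))
```

```text
shift [-0.4, -0.5, -109.9] rv [-0.09, 0.0, -0.23] -> [446.8 223.6 -31. ]
[0.19 0.68 1.33 0.06 1.61 1.68]
```

>>> apply_moves(targets=[[85, [0, -0.5, -45], [0, 0, 0]], [85, [0, -0.5, -80], [0, 0, 0]], [85, [0, -0.5, -100], [0, 0, 0]], [85, [0, -0.5, -108], [0, 0, 0]], [85, [0, -0.5, -110], [0, 0, 0]], [62, [0, -0.5, -110], [0, 0, 0]], [54, [0, -0.5, -110], [0, 0, 0]], [50, [0, -0.5, -110], [0, 0, 0]], [50, [0, -0.5, -110], [0, 0, 0]], [50, [0, -0.5, -110], [0, 0, 0]]], squeeze=90)

```text
time_s: 13.65
eef_pos: [448.5, 224.0, -29.0]
ee_rot: [0.008, 0.97, 0.033, -0.24]
force: [1.3, -0.2, 7.2]
grip_width: 0.669
grip_force: 96.1
```

```bash
cat >> g.py <<'E'
def grasped(x,y,yaw,dn=0):
    C=cur(); save(np.linalg.inv(C)@flat(x,y,yaw,7)); return C
def plan(rack,slot,mid,ups=(110,),back=2.2,**k):
    t=np.linalg.inv(load()); S=seated(rack,slot)
    m=T(S[:3,:3],mid)@t; delta(m,'mid')
    C=m
    for up in ups: delta(seated(rack,slot,up=up,back=back)@t,f'mid->up{up}',C)
E
python3 - <<'E'
from g import *
print(ctrl.sense()['grip_force'],ctrl.sense()['force'].round(1))
grasped(437,223,3.8); plan('high',2,[400,110,240])
E
```

```text
96.08831763267517 [ 1.3 -0.2  7.2]
mid shift [-11.2, -120.0, 267.5] rv [-3.49, -70.05, -11.61] -> [437.2 104.  238.5]
mid->up110 shift [183.7, -262.5, -55.7] rv [0.0, 0.0, 0.0] -> [ 621.  -158.6  182.8]
```

>>> apply_moves(targets=[[50, [0, 0, 40], [0, 0, 0]], [50, [0, 0, 90], [0, 0, 0]], [50, [-5, -60, 140], [-1.7, -35, -5.8]], [50, [-5, -60, 190], [-1.7, -35, -5.8]], [50, [-5, -60, 240], [-1.7, -35, -5.8]], [50, [-5, -60, 267], [-1.7, -35, -5.8]], [50, [-11, -120, 267], [-3.5, -70, -11.6]], [50, [-11, -120, 267], [-3.5, -70, -11.6]], [50, [-11, -120, 267], [-3.5, -70, -11.6]], [50, [-11, -120, 267], [-3.5, -70, -11.6]], [50, [-11, -120, 267], [-3.5, -70, -11.6]], [50, [-11, -120, 267], [-3.5, -70, -11.6]], [50, [80, -250, 267], [-3.5, -70, -11.6]], [50, [80, -250, 267], [-3.5, -70, -11.6]], [50, [80, -250, 267], [-3.5, -70, -11.6]], [50, [80, -250, 267], [-3.5, -70, -11.6]], [50, [172, -382, 240], [-3.5, -70, -11.6]], [50, [172, -382, 240], [-3.5, -70, -11.6]], [50, [172, -382, 240], [-3.5, -70, -11.6]], [50, [172, -382, 240], [-3.5, -70, -11.6]]])

```text
time_s: 15.65
eef_pos: [621.0, -162.6, 208.7]
ee_rot: [0.03, 0.93, -0.078, 0.357]
force: [-0.4, -0.4, -1.3]
grip_width: 0.669
grip_force: 96.7
```

Run:
```python
from held import *
measure(140); print(ctrl.sense()['joints'].round(2)); t=np.linalg.inv(load())
for up in(110,): delta(seated('high',2,up=up,back=2.2)@t,up)
```

```text
side 471 du dy dn [ 1.3  2.  -1.8] rot y,z [1.1 1.1] res 1.15
top 268 du dy dn [-0.4 -2.1 -2.9] rot y,z [ 0.6 -1.9] res 1.19
[-0.55  0.2   1.81  0.55  0.5   0.78]
110 shift [1.2, 1.4, -26.0] rv [-0.08, -0.3, 0.09] -> [ 621.  -158.6  182.8]
```

```bash
cat >> g.py <<'E'
def adj(du=0,dy=0,dn=0,pitch=0): save(load()@T(R.from_rotvec([0,pitch,0],degrees=True).as_matrix(),[du,dy,dn]))
def ins(rack,slot,ups,back=2.2):
    t=np.linalg.inv(load())
    for up in ups: delta(seated(rack,slot,up=up,back=back)@t,up)
E
python3 - <<'E'
from g import *
adj(.5,0,-2.2,.8); ins('high',2,(110,60,20,2))
E
```

```text
110 shift [-1.0, 1.8, -25.3] rv [-0.21, -1.09, 0.09] -> [ 618.8 -158.2  183.6]
60 shift [-17.9, 4.6, -72.3] rv [-0.21, -1.09, 0.09] -> [ 601.9 -155.4  136.6]
20 shift [-31.4, 6.9, -109.8] rv [-0.21, -1.09, 0.09] -> [ 588.4 -153.1   99. ]
2 shift [-37.4, 7.9, -126.8] rv [-0.21, -1.09, 0.09] -> [ 582.3 -152.1   82.1]
```

>>> apply_moves(targets=[[50, [-1, 1.8, -25.3], [-0.2, -1.1, 0.1]], [50, [-1, 1.8, -25.3], [-0.2, -1.1, 0.1]], [50, [-1, 1.8, -25.3], [-0.2, -1.1, 0.1]], [50, [-6, 2.7, -39.5], [-0.2, -1.1, 0.1]], [50, [-11, 3.5, -53], [-0.2, -1.1, 0.1]], [50, [-15, 4.1, -64], [-0.2, -1.1, 0.1]], [50, [-17.9, 4.6, -72.3], [-0.2, -1.1, 0.1]], [50, [-17.9, 4.6, -72.3], [-0.2, -1.1, 0.1]]])

```text
time_s: 16.55
eef_pos: [601.3, -153.1, 137.7]
ee_rot: [0.03, 0.927, -0.076, 0.366]
force: [0.1, -0.8, -1.2]
grip_width: 0.669
grip_force: 96.8
```

Run:
```python
from held import *
measure(140,('side',)); print(ctrl.sense()['joints'].round(2)); ins('high',2,(60,35,15,1))
im=np.load('pics/h_side.npz')['im']; cv2.imwrite('pics/c7.png',cv2.resize(im[230:350,260:420],None,fx=4.5,fy=4.5))
```

```text
side 371 du dy dn [ 1.   2.2 -0.4] rot y,z [1.5 0.9] res 1.66
[-0.57  0.26  1.96  0.94  0.34  0.35]
60 shift [0.2, -2.0, -1.7] rv [0.06, 0.13, -0.11] -> [ 601.9 -155.4  136.6]
35 shift [-8.3, -0.5, -25.2] rv [0.06, 0.13, -0.11] -> [ 593.5 -154.   113.1]
15 shift [-15.0, 0.6, -44.0] rv [0.06, 0.13, -0.11] -> [ 586.7 -152.8   94.3]
1 shift [-19.7, 1.4, -57.2] rv [0.06, 0.13, -0.11] -> [ 582.  -152.    81.2]
```

View pics/c7.png

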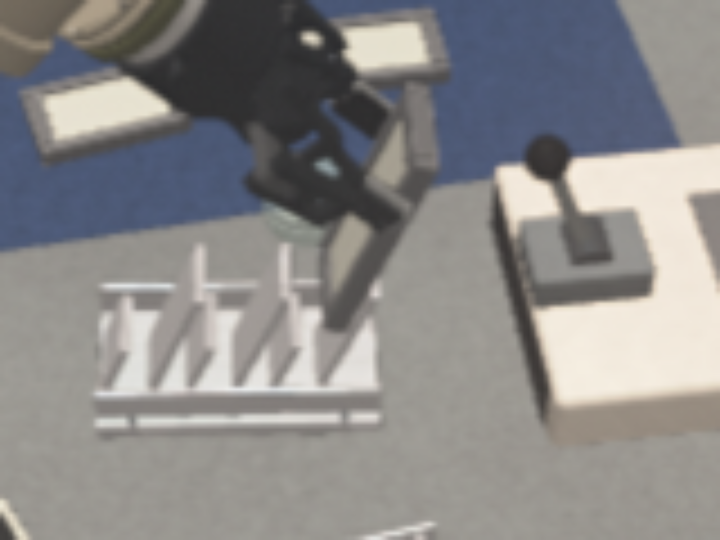

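>>> apply_moves(targets=[[50, [-3, -1.5, -10], [0, 0.1, -0.1]], [50, [-6, -1, -18], [0, 0.1, -0.1]], [50, [-8.3, -0.5, -25.2], [0, 0.1, -0.1]], [50, [-11, 0, -33], [0, 0.1, -0.1]], [50, [-13, 0.3, -39], [0, 0.1, -0.1]], [50, [-15, 0.6, -44], [0, 0.1, -0.1]], [50, [-15, 0.6, -44], [0, 0.1, -0.1]]])

```text
time_s: 17.3
eef_pos: [586.8, -153.0, 93.9]
ee_rot: [0.031, 0.927, -0.077, 0.365]
force: [-0.6, 0.4, -0.8]
grip_width: 0.666
grip_force: 96.8
```

Run:
```python
from held import *
measure(140,('side',)); print(ctrl.sense()['joints'].round(2),ctrl.sense()['force'].round(1)); ins('high',2,(15,1))
```

```text
side 503 du dy dn [0.6 2.1 0.1] rot y,z [-0.6  1.3] res 3.1
[-0.59  0.32  2.04  1.32  0.29 -0.06] [ 0.5  0.  -1.9]
15 shift [-0.2, 0.4, 0.2] rv [0.06, 0.04, 0.01] -> [ 586.7 -152.8   94.3]
1 shift [-4.9, 1.2, -13.0] rv [0.06, 0.04, 0.01] -> [ 582.  -152.    81.2]
```

No contact so far. On down to the floor, open, and retreat along the tool axis.

>>> apply_moves(targets=[[50, [-2, 0.7, -6], [0, 0, 0]], [50, [-4, 1, -11], [0, 0, 0]], [50, [-4.9, 1.2, -13], [0, 0, 0]], [50, [-4.9, 1.2, -13], [0, 0, 0]]])

```text
time_s: 17.75
eef_pos: [581.6, -152.0, 80.5]
ee_rot: [0.031, 0.927, -0.077, 0.365]
force: [-0.9, -0.1, -0.9]
grip_width: 0.667
grip_force: 96.8
```

>>> apply_moves(targets=[[62, [0, 0, 0], [0, 0, 0]], [75, [0, 0, 0], [0, 0, 0]], [85, [0, 0, 0], [0, 0, 0]], [85, [0, 0, 0], [0, 0, 0]], [85, [-20, 3.3, 22], [0, 0, 0]], [85, [-50, 8, 55], [0, 0, 0]], [85, [-80, 13, 88], [0, 0, 0]], [85, [-80, 13, 140], [0, 0, 0]], [85, [-80, 13, 160], [0, 0, 0]]])

```text
time_s: 18.65
eef_pos: [500.9, -139.6, 243.7]
ee_rot: [0.033, 0.927, -0.077, 0.366]
force: [1.0, -0.7, -0.1]
grip_width: 0.994
grip_force: 0.0
```

```bash
cat >> held.py <<'E'
def check(rack,slot):
    measure(140 if rack=='high' else 100,('side','top'),'k',seated(rack,slot))
E
python3 - <<'E'
from held import *
check('high',2); print(ctrl.sense()['joints'].round(2))
im=np.load('pics/k_side.npz')['im']; cv2.imwrite('pics/c8.png',cv2.resize(im[150:390,220:420],None,fx=2.5,fy=2.5))
from seg import find
find('side','s8')
E
```

```text
side 679 du dy dn [ 0.3 -0.5 -2.1] rot y,z [2.4 5.9] res 2.42
top 657 du dy dn [-0.5 -2.3 -2.3] rot y,z [2.3 1.8] res 2.43
[-0.7  -0.13  2.07  0.64  0.62  0.61]
side [282. 188.] c 464.7 388.4  86x82 yaw 86.4 mean [477.5 376.8  14.1]
side [329. 214.] c 608.9 232.6  105x88 yaw -21.2 mean [606.1 223.5  13.9]
side [334. 242.] c 595.3 101.4  151x84 yaw -5.8 mean [597.1  97.7  13.7]
side [281. 256.] c 443.2 74.6  111x64 yaw 1.1 mean [432.2  70.7  13.4]
```

View pics/c8.png

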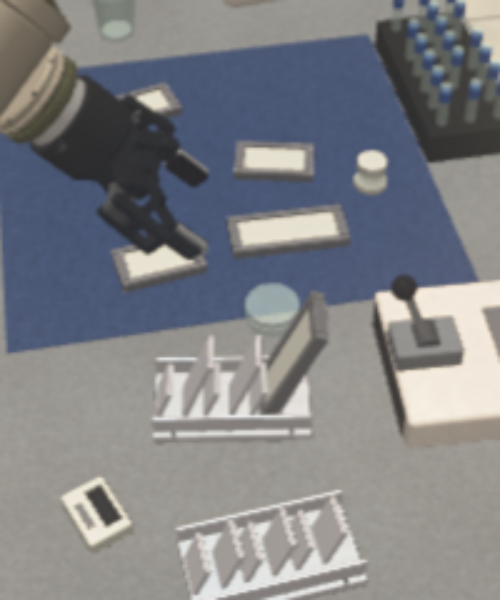

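Run:
```python
from g import *
P=pick(flat(597,98.5,-2.2),25,e=116,z=-30); U=P.copy();U[2,3]+=110; delta(U,'above')
```

```text
above shift [102.4, 237.4, -161.5] rv [7.2, 68.79, 6.28] -> [603.9  98.2  80. ]
```

>>> apply_moves(targets=[[85, [20, 100, 0], [2, 20, 2]], [85, [20, 100, 0], [2, 20, 2]], [85, [60, 160, -20], [4, 45, 4]], [85, [60, 160, -20], [4, 45, 4]], [85, [60, 160, -20], [4, 45, 4]], [85, [60, 160, -20], [4, 45, 4]], [85, [102, 237, -100], [7.2, 68.8, 6.3]], [85, [102, 237, -100], [7.2, 68.8, 6.3]], [85, [102, 237, -100], [7.2, 68.8, 6.3]], [85, [102, 237, -161], [7.2, 68.8, 6.3]], [85, [102, 237, -161], [7.2, 68.8, 6.3]], [85, [102, 237, -161], [7.2, 68.8, 6.3]], [85, [102, 237, -161], [7.2, 68.8, 6.3]]])

```text
time_s: 20.1
eef_pos: [603.5, 98.0, 81.2]
ee_rot: [-0.005, 0.974, -0.019, -0.225]
force: [1.0, -0.3, 1.0]
grip_width: 0.997
grip_force: 0.0
```

Run:
```python
from g import *
from seg import find
find('side','s9')
P=pick(flat(597,98.5,-2.2),25,e=116,z=-30); delta(P); print(ctrl.sense()['joints'].round(2))
```

```text
side [275. 192.] c 452.9 379.1  112x111 yaw 12.4 mean [450.1 364.7  13.7]
side [329. 214.] c 610.5 229.9  114x76 yaw -15.4 mean [606.4 223.5  14.1]
side [334. 242.] c 600.8 102.8  151x87 yaw -9.7 mean [597.4  97.5  13.6]
side [283. 254.] c 435.6 85.5  107x77 yaw 9.3 mean [439.6  78.   13.6]
 shift [0.1, 0.3, -111.9] rv [-0.06, 0.07, 0.1] -> [603.9  98.2 -30. ]
[-0.03  0.92  0.87  0.    1.81  1.58]
```

>>> apply_moves(targets=[[85, [0, 0, -45], [0, 0, 0]], [85, [0, 0, -85], [0, 0, 0]], [85, [0, 0, -104], [0, 0, 0]], [85, [0, 0, -111], [0, 0, 0]], [85, [0, 0, -111], [0, 0, 0]], [62, [0, 0, -111], [0, 0, 0]], [54, [0, 0, -111], [0, 0, 0]], [50, [0, 0, -111], [0, 0, 0]], [50, [0, 0, -111], [0, 0, 0]], [50, [0, 0, -111], [0, 0, 0]]], squeeze=90)

```text
time_s: 21.15
eef_pos: [604.9, 98.0, -29.5]
ee_rot: [-0.005, 0.974, -0.019, -0.224]
force: [3.3, 0.9, 8.8]
grip_width: 0.668
grip_force: 96.4
```

Run:
```python
from g import *
grasped(598,98,-2.2); plan('high',1,[470,60,260],(120,))
```

```text
mid shift [-98.7, -43.8, 283.5] rv [-7.15, -69.68, -6.38] -> [506.2  54.2 254. ]
mid->up120 shift [69.8, -205.2, -66.3] rv [0.0, 0.0, 0.0] -> [ 576.  -151.   187.7]
```

>>> apply_moves(targets=[[50, [0, 0, 45], [0, 0, 0]], [50, [0, 0, 95], [0, 0, 0]], [50, [-20, 0, 140], [-1, -9, -1]], [50, [-50, -20, 190], [-3.5, -35, -3.2]], [50, [-50, -20, 240], [-3.5, -35, -3.2]], [50, [-50, -20, 270], [-3.5, -35, -3.2]], [50, [-99, -44, 284], [-7.15, -69.7, -6.4]], [50, [-99, -44, 284], [-7.15, -69.7, -6.4]], [50, [-99, -44, 284], [-7.15, -69.7, -6.4]], [50, [-99, -44, 284], [-7.15, -69.7, -6.4]], [50, [-99, -44, 284], [-7.15, -69.7, -6.4]], [50, [-60, -150, 284], [-7.15, -69.7, -6.4]], [50, [-60, -150, 284], [-7.15, -69.7, -6.4]], [50, [-60, -150, 284], [-7.15, -69.7, -6.4]], [50, [-29, -249, 240], [-7.15, -69.7, -6.4]], [50, [-29, -249, 240], [-7.15, -69.7, -6.4]], [50, [-29, -249, 240], [-7.15, -69.7, -6.4]], [50, [-29, -249, 240], [-7.15, -69.7, -6.4]], [50, [-29, -249, 240], [-7.15, -69.7, -6.4]]])

```text
time_s: 23.05
eef_pos: [574.1, -150.5, 208.4]
ee_rot: [0.03, 0.924, -0.077, 0.372]
force: [-0.0, 1.0, -1.2]
grip_width: 0.666
grip_force: 96.8
```

Run:
```python
from held import *
measure(140); print(ctrl.sense()['joints'].round(2)); ins('high',1,(110,))
```

```text
side 427 du dy dn [ 2.3  2.3 -1.4] rot y,z [1.4 0.8] res 1.19
top 354 du dy dn [ 1.3  2.  -2.7] rot y,z [0.6 2.4] res 1.13
[-0.6   0.09  1.96  0.71  0.47  0.6 ]
110 shift [-1.6, -0.6, -30.5] rv [-0.01, -0.19, -0.06] -> [ 572.6 -150.4  178.3]
```

Run:
```python
from g import *
adj(1.8,0,-2.1,.9); ins('high',1,(110,60,20,1))
```

```text
110 shift [-4.1, -0.2, -31.0] rv [-0.16, -1.07, -0.06] -> [ 570.2 -150.   177.9]
60 shift [-21.0, 2.6, -78.0] rv [-0.16, -1.07, -0.06] -> [ 553.3 -147.2  130.9]
20 shift [-34.4, 4.9, -115.5] rv [-0.16, -1.07, -0.06] -> [ 539.8 -144.9   93.3]
1 shift [-40.9, 6.0, -133.4] rv [-0.16, -1.07, -0.06] -> [ 533.4 -143.8   75.5]
```

>>> apply_moves(targets=[[50, [-4.1, -0.2, -31], [-0.16, -1.07, 0]], [50, [-4.1, -0.2, -31], [-0.16, -1.07, 0]], [50, [-4.1, -0.2, -31], [-0.16, -1.07, 0]], [50, [-10, 0.8, -47], [-0.16, -1.07, 0]], [50, [-15.5, 1.7, -63], [-0.16, -1.07, 0]], [50, [-21, 2.6, -78], [-0.16, -1.07, 0]], [50, [-21, 2.6, -78], [-0.16, -1.07, 0]], [50, [-25, 3.3, -89], [-0.16, -1.07, 0]], [50, [-29, 4, -100], [-0.16, -1.07, 0]], [50, [-32, 4.5, -109], [-0.16, -1.07, 0]], [50, [-34.4, 4.9, -115.5], [-0.16, -1.07, 0]], [50, [-34.4, 4.9, -115.5], [-0.16, -1.07, 0]]])

```text
time_s: 24.35
eef_pos: [540.7, -146.0, 93.5]
ee_rot: [0.03, 0.921, -0.077, 0.382]
force: [-0.5, 1.6, -1.3]
grip_width: 0.669
grip_force: 96.9
```

Run:
```python
from held import *
measure(140,('side',)); print(ctrl.sense()['joints'].round(2)); ins('high',1,(20,1))
```

```text
side 469 du dy dn [ 0.2  2.1 -0.1] rot y,z [1.9 0.6] res 2.97
[-0.66  0.24  2.19  1.61  0.34 -0.4 ]
20 shift [-1.1, 1.3, -0.5] rv [-0.01, 0.05, -0.01] -> [ 539.8 -144.9   93.3]
1 shift [-7.5, 2.4, -18.4] rv [-0.01, 0.05, -0.01] -> [ 533.4 -143.8   75.5]
```

Free of contact; on to the floor, release, retreat.

>>> apply_moves(targets=[[50, [-3, 1.5, -7], [0, 0, 0]], [50, [-5.5, 2, -13], [0, 0, 0]], [50, [-7.5, 2.4, -18.4], [0, 0, 0]], [50, [-7.5, 2.4, -18.4], [0, 0, 0]], [62, [-7.5, 2.4, -18.4], [0, 0, 0]], [75, [-7.5, 2.4, -18.4], [0, 0, 0]], [85, [-7.5, 2.4, -18.4], [0, 0, 0]], [85, [-7.5, 2.4, -18.4], [0, 0, 0]], [85, [-28, 5.7, 3], [0, 0, 0]], [85, [-57, 10.5, 34], [0, 0, 0]], [85, [-87, 15.5, 70], [0, 0, 0]], [85, [-87, 15.5, 120], [0, 0, 0]], [85, [-87, 15.5, 140], [0, 0, 0]]])

```text
time_s: 25.7
eef_pos: [452.0, -130.3, 230.5]
ee_rot: [0.03, 0.921, -0.078, 0.38]
force: [1.3, 0.4, 0.3]
grip_width: 0.993
grip_force: 0.0
```

Run:
```python
from held import *
check('high',1);check('high',2)
from seg import find
find('side','s10'); find('top','t10')
P=pick(flat(439.5,79,8),18,e=118,z=-30); U=P.copy();U[2,3]+=110; delta(U,'above')
```

```text
side 656 du dy dn [ 0.8 -1.1 -2.3] rot y,z [2.1 5.1] res 2.43
top 671 du dy dn [-1.5 -1.  -2.4] rot y,z [2.4 1.7] res 2.42
side 656 du dy dn [ 0.7  2.1 -2.1] rot y,z [2.3 1. ] res 2.26
top 394 du dy dn [-0.8  5.9 -4.5] rot y,z [-0.7 -1.4] res 2.01
side [275. 192.] c 451.2 369.4  121x100 yaw 39.4 mean [450.3 364.7  13.8]
side [329. 226.] c 594.6 168.4  104x79 yaw -9.4 mean [594. 170.  14.]
side [286. 254.] c 441.7 85.3  105x78 yaw 8.3 mean [448.8  75.3  13.6]
top [275. 223.] c 595.7 171.8  101x64 yaw -14.7 mean [595.3 170.1  12.6]
top [346. 239.] c 550.4 -29.6  62x55 yaw -18.3 mean [548.6 -26.6  18. ]
top [203. 274.] c 451.1 365.3  103x62 yaw 14.8 mean [450.3 365.6  12.5]
top [308. 278.] c 439.3 78.3  102x60 yaw 7.6 mean [439.9  78.5  12.6]
above shift [-15.6, 208.8, -149.0] rv [0.7, 73.15, 15.15] -> [437.8  78.8  80. ]
```

>>> apply_moves(targets=[[85, [-8, 80, 0], [0.2, 20, 4]], [85, [-8, 80, 0], [0.2, 20, 4]], [85, [-8, 130, 0], [0.4, 45, 9]], [85, [-8, 130, 0], [0.4, 45, 9]], [85, [-8, 130, 0], [0.4, 45, 9]], [85, [-16, 209, -80], [0.7, 73.1, 15.1]], [85, [-16, 209, -80], [0.7, 73.1, 15.1]], [85, [-16, 209, -80], [0.7, 73.1, 15.1]], [85, [-16, 209, -149], [0.7, 73.1, 15.1]], [85, [-16, 209, -149], [0.7, 73.1, 15.1]], [85, [-16, 209, -149], [0.7, 73.1, 15.1]], [85, [-16, 209, -149], [0.7, 73.1, 15.1]]])

```text
time_s: 27.2
eef_pos: [437.2, 78.9, 80.2]
ee_rot: [0.017, 0.968, 0.068, -0.241]
force: [0.3, -0.1, 0.9]
grip_width: 0.992
grip_force: 0.0
```

Run:
```python
from g import *
from seg import find
find('side','s11')
P=pick(flat(439.5,78.5,7.7),18,e=118,z=-30); delta(P); print(ctrl.sense()['joints'].round(2))
```

```text
side [272. 192.] c 450.3 363.2  100x100 yaw -74.9 mean [442.1 364.1  13.8]
side [328. 226.] c 593.1 174.1  121x89 yaw -28.6 mean [593.7 169.9  13.7]
side [283. 254.] c 438.8 88.7  102x84 yaw 6.7 mean [440.   78.2  13.8]
 shift [0.2, -0.5, -111.8] rv [0.02, 0.29, -0.32] -> [437.8  78.3 -30. ]
[-0.03  0.58  1.5  -0.08  1.54  1.42]
```

>>> apply_moves(targets=[[85, [0, -0.5, -45], [0, 0.3, -0.3]], [85, [0, -0.5, -85], [0, 0.3, -0.3]], [85, [0, -0.5, -104], [0, 0.3, -0.3]], [85, [0, -0.5, -110.5], [0, 0.3, -0.3]], [85, [0, -0.5, -110.5], [0, 0.3, -0.3]], [62, [0, -0.5, -110.5], [0, 0.3, -0.3]], [54, [0, -0.5, -110.5], [0, 0.3, -0.3]], [50, [0, -0.5, -110.5], [0, 0.3, -0.3]], [50, [0, -0.5, -110.5], [0, 0.3, -0.3]], [50, [0, -0.5, -110.5], [0, 0.3, -0.3]]], squeeze=90)

```text
time_s: 28.25
eef_pos: [439.0, 78.2, -27.0]
ee_rot: [0.017, 0.968, 0.065, -0.241]
force: [0.6, 0.1, 12.3]
grip_width: 0.662
grip_force: 94.1
```

Run:
```python
from g import *
grasped(440.5,78.3,7.7); plan('low',2,[400,-60,250],(100,))
```

```text
mid shift [-7.6, -136.1, 263.9] rv [6.93, -69.67, -3.52] -> [431.4 -57.9 236.9]
mid->up100 shift [177.6, -254.2, -93.9] rv [0.0, 0.0, 0.0] -> [ 608.9 -312.1  143.1]
```

>>> apply_moves(targets=[[50, [0, 0, 45], [0, 0, 0]], [50, [0, 0, 95], [0, 0, 0]], [50, [0, -20, 140], [1, -9, 0]], [50, [-4, -60, 190], [3.5, -35, -1.7]], [50, [-4, -60, 240], [3.5, -35, -1.7]], [50, [-4, -60, 264], [3.5, -35, -1.7]], [50, [-8, -136, 264], [6.9, -69.7, -3.5]], [50, [-8, -136, 264], [6.9, -69.7, -3.5]], [50, [-8, -136, 264], [6.9, -69.7, -3.5]], [50, [-8, -136, 264], [6.9, -69.7, -3.5]], [50, [80, -260, 264], [6.9, -69.7, -3.5]], [50, [80, -260, 264], [6.9, -69.7, -3.5]], [50, [80, -260, 264], [6.9, -69.7, -3.5]], [50, [80, -260, 264], [6.9, -69.7, -3.5]], [50, [170, -390, 264], [6.9, -69.7, -3.5]], [50, [170, -390, 264], [6.9, -69.7, -3.5]], [50, [170, -390, 264], [6.9, -69.7, -3.5]], [50, [170, -390, 200], [6.9, -69.7, -3.5]], [50, [170, -390, 200], [6.9, -69.7, -3.5]], [50, [170, -390, 200], [6.9, -69.7, -3.5]]])

```text
time_s: 30.25
eef_pos: [606.8, -310.9, 168.5]
ee_rot: [-0.012, 0.934, 0.029, 0.356]
force: [0.3, -0.3, -0.7]
grip_width: 0.663
grip_force: 96.5
```

Run:
```python
from held import *
measure(100); print(ctrl.sense()['joints'].round(2)); ins('low',2,(80,))
im=np.load('pics/h_side.npz')['im']; cv2.imwrite('pics/c12.png',cv2.resize(im[220:420,250:450],None,fx=3,fy=3))
```

```text
side 359 du dy dn [ 2.1  2.1 -2.1] rot y,z [2.8 0.2] res 0.89
top 204 du dy dn [ 2.6  0.  -2.8] rot y,z [ 0.8 -0.8] res 1.38
[-0.89  0.41  1.63  0.84  0.82  0.11]
80 shift [-5.7, -0.7, -48.1] rv [0.12, -0.09, -0.05] -> [ 602.1 -312.5  124.3]
```

View pics/c12.png

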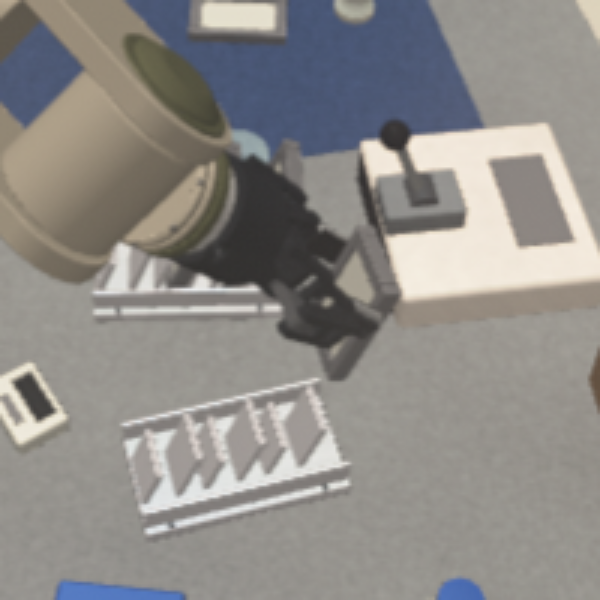

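Run:
```python
from g import *
adj(2.3,0,-2.2,1.5); ins('low',2,(75,40,15,1))
```

```text
75 shift [-9.9, -1.0, -53.5] rv [0.22, -1.59, -0.05] -> [ 597.9 -312.8  118.9]
40 shift [-21.8, -1.8, -86.4] rv [0.22, -1.59, -0.05] -> [ 586.  -313.6   86. ]
15 shift [-30.3, -2.3, -109.8] rv [0.22, -1.59, -0.05] -> [ 577.4 -314.1   62.5]
1 shift [-35.1, -2.6, -123.0] rv [0.22, -1.59, -0.05] -> [ 572.7 -314.4   49.4]
```

>>> apply_moves(targets=[[50, [-9.9, -1, -53.5], [0.2, -1.6, 0]], [50, [-9.9, -1, -53.5], [0.2, -1.6, 0]], [50, [-9.9, -1, -53.5], [0.2, -1.6, 0]], [50, [-9.9, -1, -53.5], [0.2, -1.6, 0]], [50, [-14, -1.3, -65], [0.2, -1.6, 0]], [50, [-18, -1.5, -76], [0.2, -1.6, 0]], [50, [-21.8, -1.8, -86.4], [0.2, -1.6, 0]], [50, [-21.8, -1.8, -86.4], [0.2, -1.6, 0]], [50, [-26, -2, -98], [0.2, -1.6, 0]], [50, [-30.3, -2.3, -109.8], [0.2, -1.6, 0]], [50, [-30.3, -2.3, -109.8], [0.2, -1.6, 0]]])

```text
time_s: 31.45
eef_pos: [577.6, -314.4, 61.6]
ee_rot: [-0.012, 0.928, 0.029, 0.37]
force: [0.8, -0.4, -1.4]
grip_width: 0.664
grip_force: 96.6
```

Run:
```python
from held import *
measure(100,('side',)); print(ctrl.sense()['joints'].round(2)); ins('low',2,(15,1))
```

```text
side 309 du dy dn [-0.4  1.6 -0. ] rot y,z [ 3.4 -0.9] res 3.0
[-0.95  0.54  1.8   1.14  0.7  -0.32]
15 shift [-0.5, 0.5, 0.2] rv [-0.01, -0.01, -0.03] -> [ 577.4 -314.1   62.5]
1 shift [-5.3, 0.2, -12.9] rv [-0.01, -0.01, -0.03] -> [ 572.7 -314.4   49.4]
```

>>> apply_moves(targets=[[50, [-2.5, 0.2, -6.5], [0, 0, 0]], [50, [-5.3, 0.2, -13], [0, 0, 0]], [50, [-5.3, 0.2, -13], [0, 0, 0]], [50, [-5.3, 0.2, -13], [0, 0, 0]], [62, [-5.3, 0.2, -13], [0, 0, 0]], [75, [-5.3, 0.2, -13], [0, 0, 0]], [85, [-5.3, 0.2, -13], [0, 0, 0]], [85, [-5.3, 0.2, -13], [0, 0, 0]], [85, [-26, -1.1, 9], [0, 0, 0]], [85, [-55, -3, 39], [0, 0, 0]], [85, [-85, -5, 75], [0, 0, 0]], [85, [-85, -5, 125], [0, 0, 0]], [85, [-85, -5, 175], [0, 0, 0]], [85, [-85, -5, 175], [0, 0, 0]]])

```text
time_s: 32.9
eef_pos: [493.2, -321.2, 242.8]
ee_rot: [-0.007, 0.927, 0.031, 0.373]
force: [0.9, 0.2, -1.4]
grip_width: 0.999
grip_force: 0.0
```

Run:
```python
from held import *
check('low',2)
from seg import find
find('side','s13'); find('top','t13')
P=pick(flat(595,170.5,-14.7),16,e=116,z=-29); U=P.copy();U[2,3]+=110; delta(U,'above')
```

```text
side 875 du dy dn [ 1.2 -0.5  9.2] rot y,z [ 2.1 -8.2] res 2.43
top 600 du dy dn [-0.8  4.5 -2.8] rot y,z [ 4.6 -2.2] res 2.85
side [275. 192.] c 453.8 372.5  111x98 yaw 13.7 mean [449.9 363.4  13.6]
side [329. 226.] c 599.6 175.3  107x81 yaw -14.6 mean [594.3 169.5  13.7]
top [275. 223.] c 595.8 170.3  101x61 yaw -14.5 mean [595.2 170.1  12.6]
top [203. 274.] c 450.1 366.1  103x62 yaw 15.0 mean [450.5 365.4  12.4]
above shift [101.4, 489.6, -153.5] rv [6.58, 69.37, -15.95] -> [593.5 170.9  81. ]
```

```bash
cat >> held.py <<'E'
def topcheck(rack,slot,tag='k'):
    """points of the exposed upper part only, fitted in the seated frame"""
    S=seated(rack,slot); L=140 if rack=='high' else 100; lo=(28 if rack=='high' else 10)
    for n in('side','top'):
        z=np.load(f'pics/{tag}_{n}.npz'); P=cloud(n,z['d']).reshape(-1,3); P=P[np.isfinite(P).all(1)]
        Q=(P-S[:3,3])@S[:3,:3]; Q=Q[(Q[:,0]>lo)&(Q[:,0]<L/2+12)&(abs(Q[:,1])<42)&(abs(Q[:,2])<16)]
        if len(Q)<20: print(n,'few',len(Q)); continue
        a,b=np.percentile(Q,3,axis=0),np.percentile(Q,97,axis=0)
        print(n,len(Q),'u_top-nom %.1f'%(b[0]-L/2),'y',a[1].round(1),b[1].round(1),'n',a[2].round(1),b[2].round(1))
E
python3 - <<'E'
from held import *
for s in('low',2),('high',2),('high',1): print(s); topcheck(*s)
E
```

```text
('low', 2)
side 417 u_top-nom 2.0 y -28.6 29.0 n -10.8 4.8
top 281 u_top-nom 2.0 y -26.8 30.6 n -9.7 5.7
('high', 2)
side 290 u_top-nom 2.7 y -30.1 27.5 n -7.3 6.8
top 294 u_top-nom 2.1 y -29.5 28.1 n -7.3 7.8
('high', 1)
side 271 u_top-nom 2.3 y -29.6 28.8 n -7.8 6.3
top 289 u_top-nom 2.6 y -28.8 28.6 n -8.3 6.8
```

>>> apply_moves(targets=[[85, [20, 100, 40], [0, 0, 0]], [85, [20, 100, 40], [0, 0, 0]], [85, [50, 300, 30], [3, 35, -8]], [85, [50, 300, 30], [3, 35, -8]], [85, [50, 300, 30], [3, 35, -8]], [85, [50, 300, 30], [3, 35, -8]], [85, [80, 430, 0], [4, 45, -11]], [85, [80, 430, 0], [4, 45, -11]], [85, [80, 430, 0], [4, 45, -11]], [85, [101, 490, -80], [6.6, 69.4, -16]], [85, [101, 490, -80], [6.6, 69.4, -16]], [85, [101, 490, -80], [6.6, 69.4, -16]], [85, [101, 490, -153], [6.6, 69.4, -16]], [85, [101, 490, -153], [6.6, 69.4, -16]], [85, [101, 490, -153], [6.6, 69.4, -16]], [85, [101, 490, -153], [6.6, 69.4, -16]]])

```text
time_s: 34.7
eef_pos: [593.2, 170.8, 83.1]
ee_rot: [-0.028, 0.966, -0.124, -0.223]
force: [-0.1, 0.4, 1.1]
grip_width: 1.0
grip_force: 0.0
```

Run:
```python
from g import *
from seg import find
find('side','s14')
P=pick(flat(595,170.3,-14.6),16,e=116,z=-28); delta(P); print(ctrl.sense()['joints'].round(2))
```

```text
side [274. 192.] c 446.4 373.7  104x104 yaw 22.1 mean [449.3 363.5  13.8]
side [328. 225.] c 597.0 178.6  104x90 yaw -10.9 mean [594.1 170.2  13.7]
 shift [0.2, -0.2, -112.4] rv [0.05, 0.12, 0.04] -> [594.  170.6 -28. ]
[0.03 0.9  0.9  0.13 1.78 1.86]
```

>>> apply_moves(targets=[[85, [0, 0, -45], [0, 0, 0]], [85, [0, 0, -85], [0, 0, 0]], [85, [0, 0, -104], [0, 0, 0]], [85, [0, 0, -111.5], [0, 0, 0]], [85, [0, 0, -111.5], [0, 0, 0]], [62, [0, 0, -111.5], [0, 0, 0]], [54, [0, 0, -111.5], [0, 0, 0]], [50, [0, 0, -111.5], [0, 0, 0]], [50, [0, 0, -111.5], [0, 0, 0]], [50, [0, 0, -111.5], [0, 0, 0]]], squeeze=90)

```text
time_s: 35.75
eef_pos: [595.1, 170.8, -25.7]
ee_rot: [-0.029, 0.967, -0.124, -0.221]
force: [1.7, -0.8, 8.0]
grip_width: 0.651
grip_force: 93.2
```

```bash
sed -i "s/'low':(491,/'low':(493,/" g.py
python3 - <<'E'
from g import *
print(ctrl.sense()['grip_force'])
grasped(596.5,170.1,-14.6); plan('low',1,[420,-20,260],(100,))
E
```

```text
93.21861668104248
mid shift [-145.0, -188.5, 273.1] rv [-6.69, -69.95, 15.93] -> [450.1 -17.8 247.4]
mid->up100 shift [111.7, -297.2, -103.9] rv [0.0, 0.0, 0.0] -> [ 561.8 -315.   143.5]
```

>>> apply_moves(targets=[[50, [0, 0, 45], [0, 0, 0]], [50, [0, 0, 95], [0, 0, 0]], [50, [-20, -20, 140], [-0.9, -9, 2]], [50, [-70, -90, 190], [-3.3, -35, 8]], [50, [-70, -90, 240], [-3.3, -35, 8]], [50, [-70, -90, 273], [-3.3, -35, 8]], [50, [-145, -188, 273], [-6.7, -70, 15.9]], [50, [-145, -188, 273], [-6.7, -70, 15.9]], [50, [-145, -188, 273], [-6.7, -70, 15.9]], [50, [-145, -188, 273], [-6.7, -70, 15.9]], [50, [-90, -330, 273], [-6.7, -70, 15.9]], [50, [-90, -330, 273], [-6.7, -70, 15.9]], [50, [-90, -330, 273], [-6.7, -70, 15.9]], [50, [-90, -330, 273], [-6.7, -70, 15.9]], [50, [-33, -486, 260], [-6.7, -70, 15.9]], [50, [-33, -486, 260], [-6.7, -70, 15.9]], [50, [-33, -486, 260], [-6.7, -70, 15.9]], [50, [-33, -486, 200], [-6.7, -70, 15.9]], [50, [-33, -486, 200], [-6.7, -70, 15.9]], [50, [-33, -486, 200], [-6.7, -70, 15.9]]])

```text
time_s: 37.75
eef_pos: [559.8, -315.0, 169.8]
ee_rot: [-0.013, 0.927, 0.028, 0.374]
force: [0.4, 0.7, 0.6]
grip_width: 0.648
grip_force: 96.2
```

Run:
```python
from held import *
measure(100); print(ctrl.sense()['joints'].round(2)); ins('low',1,(80,))
```

```text
side 403 du dy dn [ 0.6  2.2 -2.2] rot y,z [2.2 0.1] res 0.98
top 251 du dy dn [ 0.5  0.9 -2.7] rot y,z [1.3 2.2] res 1.44
[-0.98  0.34  1.76  0.93  0.85 -0.05]
80 shift [-5.6, -0.2, -48.3] rv [0.13, -0.14, 0.08] -> [ 555.  -315.4  124.7]
```

Run:
```python
from g import *
adj(.6,0,-2.3,1.6); ins('low',1,(75,40,15,1))
```

```text
75 shift [-9.3, -0.4, -52.0] rv [0.23, -1.74, 0.08] -> [ 551.2 -315.7  121. ]
40 shift [-21.3, -1.2, -84.9] rv [0.23, -1.74, 0.08] -> [ 539.3 -316.5   88.1]
15 shift [-29.8, -1.7, -108.4] rv [0.23, -1.74, 0.08] -> [ 530.8 -317.    64.6]
1 shift [-34.6, -2.0, -121.5] rv [0.23, -1.74, 0.08] -> [ 526.  -317.3   51.5]
```

>>> apply_moves(targets=[[50, [-9.3, -0.4, -52], [0.2, -1.7, 0]], [50, [-9.3, -0.4, -52], [0.2, -1.7, 0]], [50, [-9.3, -0.4, -52], [0.2, -1.7, 0]], [50, [-9.3, -0.4, -52], [0.2, -1.7, 0]], [50, [-13, -0.7, -63], [0.2, -1.7, 0]], [50, [-17, -1, -74], [0.2, -1.7, 0]], [50, [-21.3, -1.2, -84.9], [0.2, -1.7, 0]], [50, [-21.3, -1.2, -84.9], [0.2, -1.7, 0]], [50, [-25.5, -1.5, -97], [0.2, -1.7, 0]], [50, [-29.8, -1.7, -108.4], [0.2, -1.7, 0]], [50, [-29.8, -1.7, -108.4], [0.2, -1.7, 0]]])

```text
time_s: 38.95
eef_pos: [530.8, -317.1, 63.7]
ee_rot: [-0.013, 0.921, 0.028, 0.389]
force: [-0.8, 1.3, -0.9]
grip_width: 0.653
grip_force: 96.2
```

Run:
```python
from g import *
s=ctrl.sense(); print(s['force'].round(1),s['joints'].round(2)); ins('low',1,(15,1))
```

```text
[-0.8  1.3 -0.9] [-1.05  0.49  1.91  1.22  0.76 -0.49]
15 shift [-0.0, 0.1, 0.9] rv [-0.05, -0.1, 0.11] -> [ 530.8 -317.    64.6]
1 shift [-4.8, -0.2, -12.3] rv [-0.05, -0.1, 0.11] -> [ 526.  -317.3   51.5]
```

>>> apply_moves(targets=[[50, [-2.5, 0, -6.5], [0, 0, 0]], [50, [-4.8, -0.2, -12.3], [0, 0, 0]], [50, [-4.8, -0.2, -12.3], [0, 0, 0]], [50, [-4.8, -0.2, -12.3], [0, 0, 0]], [62, [-4.8, -0.2, -12.3], [0, 0, 0]], [75, [-4.8, -0.2, -12.3], [0, 0, 0]], [85, [-4.8, -0.2, -12.3], [0, 0, 0]], [85, [-4.8, -0.2, -12.3], [0, 0, 0]], [85, [-25.5, -1.5, 9], [0, 0, 0]], [85, [-55, -3, 39], [0, 0, 0]], [85, [-85, -5, 75], [0, 0, 0]], [85, [-85, -5, 125], [0, 0, 0]], [85, [-85, -5, 175], [0, 0, 0]], [85, [-85, -5, 175], [0, 0, 0]]])

```text
time_s: 40.35
eef_pos: [446.2, -323.9, 244.6]
ee_rot: [-0.008, 0.92, 0.03, 0.391]
force: [-0.5, 0.2, -0.9]
grip_width: 0.995
grip_force: 0.0
```

Run:
```python
from held import *
from seg import find
find('side','k_side'); find('top','k_top')
for s in('low',2),('low',1): print(s); topcheck(*s)
P=pick(flat(450.5,365.3,15),16,e=118,z=-29); U=P.copy();U[2,3]+=110; delta(U,'above')
print(ctrl.sense()['joints'].round(2))
```

```text
side [275. 192.] c 457.0 374.2  129x89 yaw 26.5 mean [450.5 363.9  13.6]
top [203. 274.] c 450.4 365.8  103x61 yaw 14.7 mean [450.4 365.6  12.6]
('low', 2)
side 414 u_top-nom 1.4 y -28.4 29.0 n -8.8 6.8
top 273 u_top-nom 1.2 y -26.2 30.2 n -8.6 8.2
('low', 1)
side 405 u_top-nom 1.2 y -28.1 30.3 n -8.9 6.3
top 274 u_top-nom 2.4 y -26.0 31.0 n -8.2 7.6
above shift [2.0, 686.5, -157.8] rv [-11.93, 72.95, 9.79] -> [447.5 364.5  81. ]
[-1.24  0.1   1.88  0.89  1.1  -0.14]
```

>>> apply_moves(targets=[[85, [0, 100, 40], [0, 0, 0]], [85, [0, 150, 40], [0, 0, 0]], [85, [0, 350, 40], [-5, 30, 4]], [85, [0, 350, 40], [-5, 30, 4]], [85, [0, 350, 40], [-5, 30, 4]], [85, [0, 350, 40], [-5, 30, 4]], [85, [0, 350, 40], [-5, 30, 4]], [85, [2, 600, 0], [-9, 60, 8]], [85, [2, 600, 0], [-9, 60, 8]], [85, [2, 600, 0], [-9, 60, 8]], [85, [2, 600, 0], [-9, 60, 8]], [85, [2, 600, 0], [-9, 60, 8]], [85, [2, 686, -80], [-11.9, 73, 9.8]], [85, [2, 686, -80], [-11.9, 73, 9.8]], [85, [2, 686, -80], [-11.9, 73, 9.8]], [85, [2, 686, -158], [-11.9, 73, 9.8]], [85, [2, 686, -158], [-11.9, 73, 9.8]], [85, [2, 686, -158], [-11.9, 73, 9.8]], [85, [2, 686, -158], [-11.9, 73, 9.8]]])

```text
time_s: 42.35
eef_pos: [447.3, 364.0, 80.2]
ee_rot: [0.031, 0.962, 0.126, -0.241]
force: [-0.5, 1.0, -0.4]
grip_width: 0.996
grip_force: 0.0
```

Run:
```python
from g import *
from seg import find
find('side','s16')
P=pick(flat(451,365,14.8),16,e=118,z=-28.5); delta(P); print(ctrl.sense()['joints'].round(2))
```

```text
side [274. 192.] c 446.1 369.7  106x82 yaw 18.4 mean [449.7 363.2  13.7]
 shift [0.2, 0.1, -109.8] rv [-0.1, -0.01, -0.06] -> [448.2 364.3 -28.5]
[0.44 0.84 1.03 0.09 1.75 1.74]
```

>>> apply_moves(targets=[[85, [0, 0, -45], [0, 0, 0]], [85, [0, 0, -85], [0, 0, 0]], [85, [0, 0, -102], [0, 0, 0]], [85, [0, 0, -109.5], [0, 0, 0]], [85, [0, 0, -109.5], [0, 0, 0]], [62, [0, 0, -109.5], [0, 0, 0]], [54, [0, 0, -109.5], [0, 0, 0]], [50, [0, 0, -109.5], [0, 0, 0]], [50, [0, 0, -109.5], [0, 0, 0]], [50, [0, 0, -109.5], [0, 0, 0]]], squeeze=90)

```text
time_s: 43.4
eef_pos: [449.1, 364.8, -27.0]
ee_rot: [0.03, 0.963, 0.126, -0.238]
force: [2.7, 0.5, 8.2]
grip_width: 0.665
grip_force: 95.2
```

Run:
```python
from g import *
print(ctrl.sense()['grip_force'])
grasped(452,364.5,14.8); plan('low',0,[400,150,260],(100,))
```

```text
95.16606656728982
mid shift [-18.2, -211.8, 272.8] rv [11.25, -69.19, -9.71] -> [430.9 153.  245.8]
mid->up100 shift [83.8, -470.3, -103.9] rv [0.0, 0.0, 0.0] -> [ 514.6 -317.3  141.9]
```

>>> apply_moves(targets=[[50, [0, 0, 45], [0, 0, 0]], [50, [0, 0, 95], [0, 0, 0]], [50, [-4, -20, 140], [1.4, -9, -1]], [50, [-9, -100, 190], [5.6, -35, -5]], [50, [-9, -100, 240], [5.6, -35, -5]], [50, [-9, -100, 273], [5.6, -35, -5]], [50, [-18, -212, 273], [11.25, -69.2, -9.7]], [50, [-18, -212, 273], [11.25, -69.2, -9.7]], [50, [-18, -212, 273], [11.25, -69.2, -9.7]], [50, [-18, -212, 273], [11.25, -69.2, -9.7]], [50, [0, -400, 273], [11.25, -69.2, -9.7]], [50, [0, -400, 273], [11.25, -69.2, -9.7]], [50, [0, -400, 273], [11.25, -69.2, -9.7]], [50, [0, -400, 273], [11.25, -69.2, -9.7]], [50, [30, -540, 273], [11.25, -69.2, -9.7]], [50, [30, -540, 273], [11.25, -69.2, -9.7]], [50, [30, -540, 273], [11.25, -69.2, -9.7]], [50, [66, -682, 273], [11.25, -69.2, -9.7]], [50, [66, -682, 273], [11.25, -69.2, -9.7]], [50, [66, -682, 273], [11.25, -69.2, -9.7]]])

```text
time_s: 45.4
eef_pos: [502.7, -274.4, 244.3]
ee_rot: [-0.011, 0.933, 0.031, 0.358]
force: [0.7, 0.7, -0.1]
grip_width: 0.663
grip_force: 96.3
```

Run:
```python
from g import *
s=ctrl.sense(); print(s['joints'].round(2),s['grip_force']); ins('low',0,(125,))
```

```text
[-1.03  0.1   1.83  0.79  0.99  0.1 ] 96.26523455306597
125 shift [20.5, -42.4, -78.9] rv [0.14, -0.2, 0.06] -> [ 523.2 -316.8  165.4]
```

>>> apply_moves(targets=[[50, [20, -42, 0], [0, 0, 0]], [50, [20, -42, -40], [0, 0, 0]], [50, [20, -42, -79], [0, 0, 0]], [50, [20, -42, -79], [0, 0, 0]], [50, [20, -42, -79], [0, 0, 0]]])

```text
time_s: 45.9
eef_pos: [523.1, -314.2, 166.1]
ee_rot: [-0.011, 0.933, 0.031, 0.358]
force: [0.0, -0.6, -0.8]
grip_width: 0.658
grip_force: 96.2
```

Run:
```python
from held import *
measure(100); print(ctrl.sense()['joints'].round(2)); ins('low',0,(80,))
```

```text
side 398 du dy dn [ 2.  3. -2.] rot y,z [2.2 1. ] res 0.84
top 268 du dy dn [ 1.6 -2.2 -2.7] rot y,z [ 1.4 -2. ] res 1.34
[-1.04  0.29  1.82  0.89  0.87 -0.08]
80 shift [-15.6, -3.0, -44.2] rv [0.25, -0.11, 0.02] -> [ 507.8 -317.8  123.1]
```

Run:
```python
from g import *
adj(1.8,0,-2.3,1.6); ins('low',0,(75,40,15,1))
```

```text
75 shift [-19.7, -3.3, -49.0] rv [0.35, -1.71, 0.03] -> [ 503.7 -318.   118.3]
40 shift [-31.6, -4.0, -81.9] rv [0.35, -1.71, 0.03] -> [ 491.8 -318.8   85.4]
15 shift [-40.1, -4.6, -105.4] rv [0.35, -1.71, 0.03] -> [ 483.2 -319.3   61.9]
1 shift [-44.9, -4.9, -118.5] rv [0.35, -1.71, 0.03] -> [ 478.5 -319.6   48.8]
```

>>> apply_moves(targets=[[50, [-19.7, -3.3, -49], [0.3, -1.7, 0]], [50, [-19.7, -3.3, -49], [0.3, -1.7, 0]], [50, [-19.7, -3.3, -49], [0.3, -1.7, 0]], [50, [-19.7, -3.3, -49], [0.3, -1.7, 0]], [50, [-23.6, -3.5, -60], [0.3, -1.7, 0]], [50, [-27.6, -3.8, -71], [0.3, -1.7, 0]], [50, [-31.6, -4, -81.9], [0.3, -1.7, 0]], [50, [-31.6, -4, -81.9], [0.3, -1.7, 0]], [50, [-36, -4.3, -94], [0.3, -1.7, 0]], [50, [-40.1, -4.6, -105.4], [0.3, -1.7, 0]], [50, [-40.1, -4.6, -105.4], [0.3, -1.7, 0]]])

```text
time_s: 47.1
eef_pos: [483.0, -318.8, 59.5]
ee_rot: [-0.013, 0.928, 0.03, 0.372]
force: [0.9, 0.5, -1.2]
grip_width: 0.664
grip_force: 96.2
```

Run:
```python
from g import *
s=ctrl.sense(); print(s['force'].round(1),s['joints'].round(2)); ins('low',0,(15,1))
```

```text
[ 0.9  0.5 -1.2] [-1.14  0.45  1.98  1.15  0.78 -0.52]
15 shift [0.3, -0.5, 2.4] rv [-0.14, -0.14, 0.04] -> [ 483.2 -319.3   61.9]
1 shift [-4.5, -0.8, -10.8] rv [-0.14, -0.14, 0.04] -> [ 478.5 -319.6   48.8]
```

>>> apply_moves(targets=[[50, [-2.3, -0.5, -5.5], [0, 0, 0]], [50, [-4.5, -0.8, -10.8], [0, 0, 0]], [50, [-4.5, -0.8, -10.8], [0, 0, 0]], [50, [-4.5, -0.8, -10.8], [0, 0, 0]], [62, [-4.5, -0.8, -10.8], [0, 0, 0]], [75, [-4.5, -0.8, -10.8], [0, 0, 0]], [85, [-4.5, -0.8, -10.8], [0, 0, 0]], [85, [-4.5, -0.8, -10.8], [0, 0, 0]], [85, [-25, -2, 11], [0, 0, 0]], [85, [-54, -4, 41], [0, 0, 0]], [85, [-84, -6, 77], [0, 0, 0]], [85, [-84, -6, 127], [0, 0, 0]], [85, [-84, 40, 190], [0, 0, 0]], [85, [-84, 70, 220], [0, 0, 0]], [85, [-84, 70, 220], [0, 0, 0]]])

```text
time_s: 48.6
eef_pos: [398.7, -247.1, 282.2]
ee_rot: [-0.011, 0.928, 0.031, 0.372]
force: [0.9, -0.2, -0.6]
grip_width: 0.996
grip_force: 0.0
```

Run:
```python
from held import *
for n in('side','top'): im,d,W=snap(n,'k_'+n)
for s in('low',2),('low',1),('low',0),('high',2),('high',1): print(s); topcheck(*s)
im=cv2.imread('pics/k_side.png'); cv2.imwrite('pics/c17.png',cv2.resize(im[230:420,260:460],None,fx=3.1,fy=3.1))
# lever ball
z=np.load('pics/k_side.npz'); W=cloud('side',z['d']); g=z['im'].max(2)
m=(g<60)&(W[...,0]>600)&(W[...,0]<720)&(W[...,1]>-180)&(W[...,1]<-90)&(W[...,2]>115); print('ball side',m.sum(),W[m].mean(0))
z=np.load('pics/k_top.npz'); W=cloud('top',z['d']); g=z['im'].max(2)
m=(g<60)&(W[...,0]>600)&(W[...,0]<720)&(W[...,1]>-180)&(W[...,1]<-90)&(W[...,2]>115); print('ball top',m.sum(),W[m].mean(0))
D=(W[...,2]>38)&(W[...,2]<50)&(W[...,0]>580)&(W[...,0]<830)&(abs(W[...,1]+138)<150); print(cv2.minAreaRect(W[D][:,:2].astype(np.float32)))
print(ctrl.sense()['joints'].round(2))
```

```text
('low', 2)
side 414 u_top-nom 1.3 y -28.5 29.2 n -9.0 6.8
top 278 u_top-nom 1.5 y -26.6 30.1 n -8.5 7.7
('low', 1)
side 406 u_top-nom 1.8 y -28.1 30.7 n -9.2 6.2
top 272 u_top-nom 1.8 y -26.5 30.7 n -8.8 7.4
('low', 0)
side 392 u_top-nom 1.3 y -28.2 29.8 n -9.0 6.2
top 287 u_top-nom 1.9 y -25.5 31.2 n -8.9 9.6
('high', 2)
side 291 u_top-nom 2.2 y -29.6 27.5 n -7.7 6.7
top 295 u_top-nom 2.7 y -28.9 28.0 n -7.4 6.9
('high', 1)
side 271 u_top-nom 2.2 y -29.7 27.4 n -7.5 6.3
top 288 u_top-nom 1.6 y -28.5 28.7 n -8.1 7.2
ball side 27 [ 659.78085823 -141.90529255  152.6954908 ]
ball top 68 [ 658.5729047  -134.67155274  155.14767766]
((742.8370361328125, -141.5978546142578), (179.578125, 181.662109375), 86.50513458251953)
[-1.29 -0.15  1.99  0.8   1.23 -0.04]
```

View pics/c17.png

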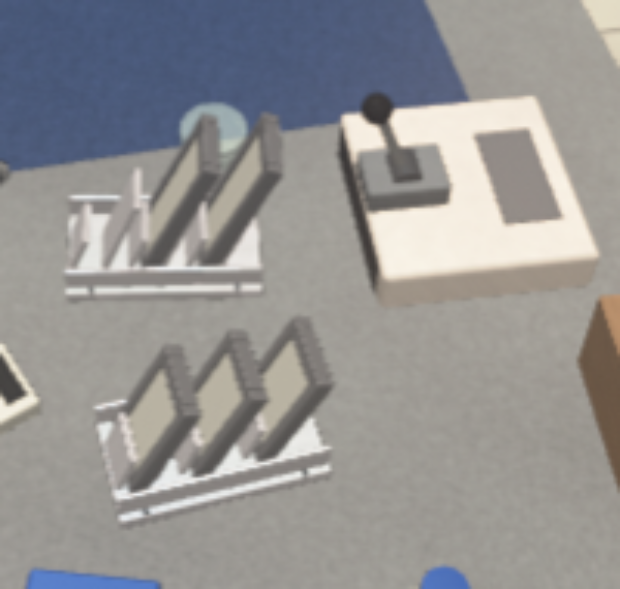

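Run:
```python
from g import *
Rm=tool(-.06,80)
P=T(Rm,[624,-134.5,210]); delta(P,'above'); 
z=np.load('pics/k_top.npz'); W=cloud('top',z['d'])
q=W[(W[...,2]>125)&(W[...,2]<160)&(W[...,1]>-200)&(W[...,1]<-90)&(W[...,0]>480)]; 
x=q[:,0]; print('x of high points',np.histogram(x,bins=range(480,700,10)))
```

```text
above shift [225.1, 113.4, -71.2] rv [0.03, 33.76, -7.1] -> [ 624.  -134.5  210. ]
x of high points (array([ 0,  0,  5, 71, 98, 22,  0, 16, 97, 81,  9,  0,  0,  0,  0,  0,  5,
       34, 24,  4,  0]), array([480, 490, 500, 510, 520, 530, 540, 550, 560, 570, 580, 590, 600,
       610, 620, 630, 640, 650, 660, 670, 680, 690]))
```

>>> apply_moves(targets=[[40, [100, 50, 20], [0, 16, -3]], [0, [100, 50, 20], [0, 16, -3]], [0, [100, 50, 20], [0, 16, -3]], [0, [225, 113, 0], [0, 33.8, -7.1]], [0, [225, 113, 0], [0, 33.8, -7.1]], [0, [225, 113, 0], [0, 33.8, -7.1]], [0, [225, 113, -30], [0, 33.8, -7.1]], [0, [225, 113, -71], [0, 33.8, -7.1]], [0, [225, 113, -71], [0, 33.8, -7.1]], [0, [225, 113, -71], [0, 33.8, -7.1]]], squeeze=60)

```text
time_s: 49.7
eef_pos: [623.6, -136.2, 207.7]
ee_rot: [0.001, 0.996, -0.032, 0.085]
force: [-0.4, -0.9, 1.0]
grip_width: 0.001
grip_force: 0.0
```

Run:
```python
from g import *
delta(T(tool(-.06,80),[624,-134.5,95])); print(ctrl.sense()['joints'].round(2),ctrl.sense()['grip_width'])
im,d,W=snap('side','s18'); C=cur(); P=W.reshape(-1,3); L=(P-C[:3,3])@C[:3,:3]
ok=np.isfinite(L).all(1)&(abs(L[:,0])<40)&(abs(L[:,1])<50)&(L[:,2]>-110)&(L[:,2]<20)
for a in range(-100,20,8):
    s=ok&(L[:,2]>a)&(L[:,2]<=a+8)
    if s.sum(): print(a,s.sum(),L[s].min(0).round(),L[s].max(0).round())
```

```text
shift [0.4, 1.7, -112.7] rv [-0.22, -0.18, 0.23] -> [ 624.  -134.5   95. ]
[-0.43  0.45  1.28  0.07  1.26  1.19] 0.001140099256686368
-100 10 [ -13.   14. -100.] [  9.  41. -92.]
-92 5 [-13.  14. -91.] [  4.  32. -85.]
-84 3 [-14.  -7. -81.] [-13.   6. -77.]
-68 14 [ -7.  11. -67.] [  5.  14. -60.]
-60 26 [-12.  -1. -60.] [ 10.  14. -52.]
-52 23 [-12.  -6. -52.] [  9.  14. -44.]
-44 7 [-10.   3. -43.] [  9.   6. -37.]
-36 1 [ -8.   2. -36.] [ -8.   2. -36.]
```

>>> apply_moves(targets=[[0, [0.4, 1.7, -40], [0, 0, 0]], [0, [0.4, 1.7, -80], [0, 0, 0]], [0, [0.4, 1.7, -112.7], [0, 0, 0]], [0, [0.4, 1.7, -112.7], [0, 0, 0]], [0, [10, 1.2, -113], [0, 0, 0]], [0, [20, 0.5, -113], [0, 0, 0]], [0, [29, 0, -111], [0, 0, 0]], [0, [37, -0.5, -109], [0, 0, 0]], [0, [37, -0.5, -109], [0, 0, 0]]])

```text
time_s: 50.65
eef_pos: [662.6, -137.2, 103.0]
ee_rot: [0.002, 0.996, -0.032, 0.089]
force: [-0.1, -0.1, -0.4]
grip_width: 0.001
grip_force: 0.0
```

>>> apply_moves(targets=[[0, [9, -0.5, 0], [0, 0, 0]], [0, [18, -1, 0], [0, 0, 0]], [0, [27, -1.6, -2], [0, 0, 0]], [0, [35, -2, -4], [0, 0, 0]], [0, [44, -2.6, -7], [0, 0, 0]], [0, [52, -3, -11], [0, 0, 0]], [0, [52, -3, -11], [0, 0, 0]]])

```text
time_s: 51.35
eef_pos: [713.1, -139.3, 87.9]
ee_rot: [0.001, 0.996, -0.032, 0.086]
force: [0.3, 0.0, -0.5]
grip_width: -0.005
grip_force: 0.0
```

Run:
```python
from g import *
im,d,W=snap('side','s19'); cv2.imwrite('pics/c19.png',cv2.resize(im[200:340,310:470],None,fx=4.2,fy=4.2)); print(cur()[:3,3],ctrl.sense()['force'])
```

```text
[ 712.76780652 -139.19421236   88.03419159] [ 0.20842387 -0.16809328 -0.10400247]
```

View pics/c19.png

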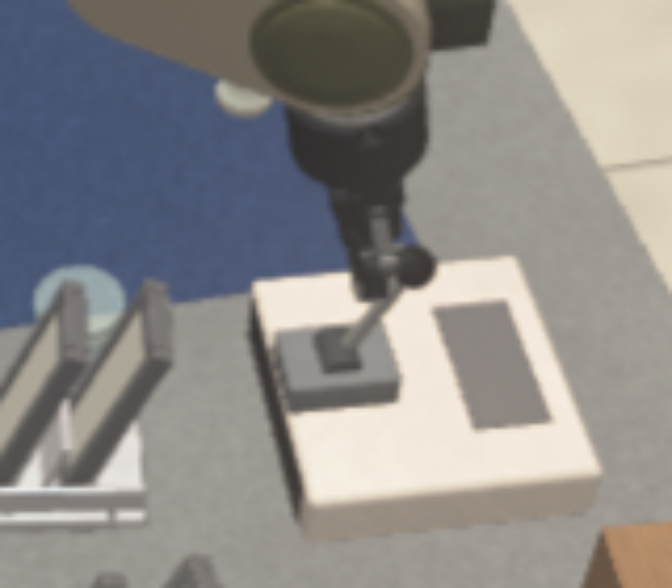

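>>> apply_moves(targets=[[0, [4, -0.2, -3], [0, 0, 0]], [0, [8, -0.5, -6], [0, 0, 0]], [0, [12, -0.7, -9], [0, 0, 0]], [0, [12, -0.7, -9], [0, 0, 0]]])

```text
time_s: 51.8
eef_pos: [718.3, -139.5, 84.4]
ee_rot: [0.001, 0.996, -0.031, 0.078]
force: [-67.2, 8.6, 51.4]
grip_width: 0.004
grip_force: 42.5
```

```bash
cat > ball.py <<'E'
from g import *
im,d,W=snap('side','s20'); g=im.max(2)
m=(g<70)&(W[...,0]>600)&(W[...,0]<790)&(W[...,1]>-190)&(W[...,1]<-90)&(W[...,2]>100)&(W[...,2]<165)
C=cur(); L=(W-C[:3,3])@C[:3,:3]
m&=~((abs(L[...,0])<15)&(abs(L[...,1])<30)); print(m.sum(),W[m].mean(0).round(1),W[m].min(0).round(1),W[m].max(0).round(1)); print(C[:3,3].round(1),ctrl.sense()['force'].round(1))
cv2.imwrite('pics/c20.png',cv2.resize(im[200:340,310:470],None,fx=4.2,fy=4.2))
E
python3 ball.py
```

```text
28 [ 733.6 -147.5  149.3] [ 724.2 -153.   141.8] [ 739.9 -137.6  156.5]
[ 718.2 -139.5   84.5] [-65.2   8.   51.6]
```

>>> apply_moves(targets=[[0, [-12, 0.7, 6], [0, 0, 0]], [0, [-50, 3, 30], [0, 0, 0]], [0, [-70, 4, 70], [0, 0, 0]], [0, [-100, 4, 120], [0, 0, 0]], [0, [-150, 4, 160], [0, 0, 0]], [0, [-200, 4, 180], [0, 0, 0]], [0, [-200, 4, 180], [0, 0, 0]], [0, [-200, 4, 180], [0, 0, 0]]])

```text
time_s: 52.65
eef_pos: [523.5, -136.2, 261.9]
ee_rot: [0.002, 0.996, -0.032, 0.088]
force: [0.6, -1.2, 0.5]
grip_width: 0.003
grip_force: 0.0
```

```bash
python3 ball.py
python3 - <<'E'
from held import *
im,d,W=snap('top','k_top'); snap('side','k_side'); g=im.max(2)
m=(g<70)&(W[...,0]>600)&(W[...,0]<790)&(W[...,1]>-190)&(W[...,1]<-90)&(W[...,2]>100)&(W[...,2]<175)
print('top ball',m.sum(),W[m].mean(0).round(1) if m.any() else '')
for s in('low',2),('low',1),('low',0),('high',2),('high',1): print(s); topcheck(*s)
im=cv2.imread('pics/k_side.png'); cv2.imwrite('pics/c21.png',cv2.resize(im[200:420,250:470],None,fx=2.7,fy=2.7))
E
```

```text
56 [ 729.7 -145.7  151.2] [ 720.9 -153.   140.2] [ 741.4 -135.4  159.1]
[ 524.4 -136.1  260.4] [0.7 0.7 0.7]
top ball 59 [ 728.3 -139.9  150.6]
('low', 2)
side 412 u_top-nom 1.1 y -28.6 28.9 n -9.1 6.9
top 139 u_top-nom 1.5 y -28.0 5.6 n -8.4 6.9
('low', 1)
side 405 u_top-nom 1.1 y -27.7 30.9 n -9.3 6.7
top 202 u_top-nom 1.5 y -26.8 17.0 n -8.8 6.9
('low', 0)
side 397 u_top-nom 1.3 y -28.0 29.6 n -9.3 6.2
top 292 u_top-nom 1.2 y -25.5 31.4 n -8.9 9.7
('high', 2)
side 288 u_top-nom 2.7 y -29.9 28.1 n -7.6 7.0
top few 0
('high', 1)
side 273 u_top-nom 2.7 y -29.2 28.5 n -7.4 6.5
top 40 u_top-nom -24.1 y -16.7 19.9 n -0.3 6.8
```

View pics/c21.png

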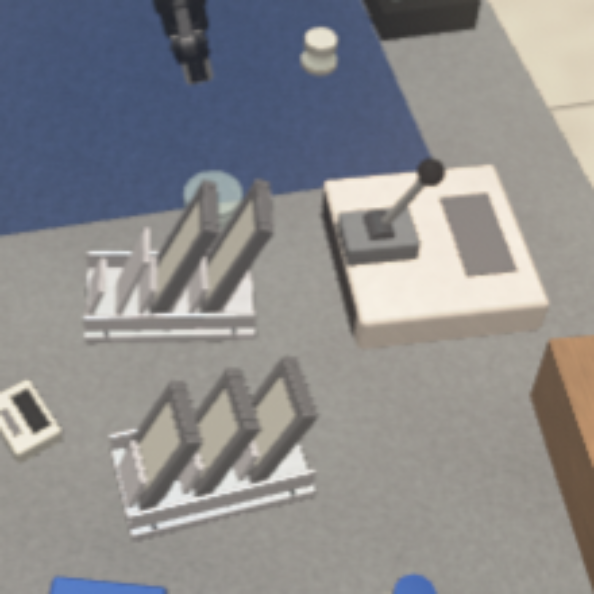

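Run:
```python
from g import *
from scipy.optimize import least_squares
for tags in(('side0','top0'),('k_side','k_top')):
    for t in tags:
        z=np.load(f'pics/{t}.npz'); n='side' if 'side' in t else 'top'; W=cloud(n,z['d']); g=z['im'].max(2)
        m=(W[...,0]>620)&(W[...,0]<770)&(W[...,1]>-170)&(W[...,1]<-110)&(W[...,2]>128)&(W[...,2]<175)
        P=W[m]; c0=np.median(P,0)
        r=least_squares(lambda c:np.linalg.norm(P-c,axis=1)-13,c0-[0,0,8],loss='soft_l1',f_scale=1.5); c=r.x
        # pixel centroid ray through dark blob, intersect with lever plane y=-138.5
        C=camera_info(n); E=np.array(C['extrinsics']); k=m&(g<75); Q=W[k].mean(0); o=E[:3,3]
        s=(-138.5-o[1])/(Q[1]-o[1]); X=o+s*(Q-o)
        s2=(145-o[2])/(Q[2]-o[2]); X2=o+s2*(Q-o)
        print(t,m.sum(),'sphere',c.round(1),'rays y-plane',X.round(1) if n=='side' else '', 'z145',X2.round(1))
```

```text
side0 96 sphere [ 662.2 -133.6  147.7] rays y-plane [ 661.2 -138.5  154.3] z145 [ 664.3 -130.5  145. ]
top0 78 sphere [ 660.8 -136.3  146.4] rays y-plane  z145 [ 661.5 -136.   145. ]
k_side 99 sphere [ 731.7 -138.6  143.1] rays y-plane [ 732.7 -138.5  143.5] z145 [ 732.1 -139.8  145. ]
k_top 82 sphere [ 731.1 -141.6  141.9] rays y-plane  z145 [ 730.  -140.8  145. ]
```

Run:
```python
from g import *
from scipy.optimize import least_squares
z=np.load('pics/s19.npz'); W=cloud('side',z['d'])
m=(W[...,0]>715)&(W[...,0]<770)&(W[...,1]>-165)&(W[...,1]<-110)&(W[...,2]>128)&(W[...,2]<170)
P=W[m]; r=least_squares(lambda c:np.linalg.norm(P-c,axis=1)-13,np.median(P,0)-[0,0,8],loss='soft_l1',f_scale=1.5); print(m.sum(),r.x.round(1))
delta(T(tool(-.06,90),[690,-138,180]),'hi'); delta(T(tool(-.06,90),[693,-138,99]),'lo')
```

```text
74 [ 728.9 -138.7  145.2]
hi shift [165.0, -2.1, -78.5] rv [0.42, 9.85, 0.23] -> [ 690. -138.  180.]
lo shift [168.0, -2.1, -159.5] rv [0.42, 9.85, 0.23] -> [ 693. -138.   99.]
```

>>> apply_moves(targets=[[0, [60, -1, 0], [0, 5, 0]], [0, [120, -2, 0], [0.4, 9.8, 0.2]], [0, [165, -2, -20], [0.4, 9.8, 0.2]], [0, [165, -2, -60], [0.4, 9.8, 0.2]], [0, [165, -2, -78], [0.4, 9.8, 0.2]], [0, [168, -2, -120], [0.4, 9.8, 0.2]], [0, [168, -2, -159], [0.4, 9.8, 0.2]], [0, [168, -2, -159], [0.4, 9.8, 0.2]], [0, [168, -2, -159], [0.4, 9.8, 0.2]], [0, [176, -2.4, -159], [0.4, 9.8, 0.2]], [0, [182, -2.7, -159], [0.4, 9.8, 0.2]], [0, [186, -2.9, -160], [0.4, 9.8, 0.2]], [0, [186, -2.9, -160], [0.4, 9.8, 0.2]]])

```text
time_s: 54.1
eef_pos: [709.8, -139.0, 101.6]
ee_rot: [0.001, 1.0, -0.03, -0.001]
force: [-14.0, 0.7, 11.3]
grip_width: -0.004
grip_force: 7.0
```

>>> apply_moves(targets=[[0, [2, 0, -1], [0, 0, 0]], [0, [4, -0.2, -2.5], [0, 0, 0]], [0, [6, -0.3, -4], [0, 0, 0]], [0, [6, -0.3, -4], [0, 0, 0]]])

```text
time_s: 54.5
eef_pos: [710.8, -139.2, 101.1]
ee_rot: [0.001, 1.0, -0.03, -0.007]
force: [-53.7, 6.9, 37.1]
grip_width: 0.003
grip_force: 27.5
```

Run:
```python
from g import *
from scipy.optimize import least_squares
for n in('side',):
  im,d,W=snap(n,'p22'); C=cur(); L=(W-C[:3,3])@C[:3,:3]
  m=(W[...,0]>718)&(W[...,0]<770)&(W[...,1]>-165)&(W[...,1]<-110)&(W[...,2]>126)&(W[...,2]<165)
  P=W[m]; r=least_squares(lambda c:np.linalg.norm(P-c,axis=1)-13,np.median(P,0)-[0,0,8],loss='soft_l1',f_scale=1.5); print(m.sum(),r.x.round(1))
s=ctrl.sense(); print(s['eef_pos'],s['force'].round(1),s['tau'].round(1))
```

```text
75 [ 731.8 -138.6  143. ]
[ 710.7768389  -139.16115312  101.1731057 ] [-54.1   5.5  37.7] [  3.2 -39.7 -30.2   3.1 -12.8   0. ]
```

>>> apply_moves(targets=[[0, [-6, 0, 2], [0, 0, 0]], [0, [-16, 0, 4], [0, 0, 0]], [0, [-20, 0, 50], [0, 0, 0]], [0, [-40, 0, 100], [0, 0, 0]], [0, [-80, 40, 140], [0, 0, 0]], [0, [-120, 80, 160], [0, 0, 0]], [0, [-160, 120, 160], [0, 0, 0]], [0, [-200, 160, 160], [0, 0, 0]], [0, [-200, 240, 160], [0, 0, 0]], [0, [-200, 240, 160], [0, 0, 0]], [0, [-200, 240, 160], [0, 0, 0]], [0, [-200, 240, 160], [0, 0, 0]]])

```text
time_s: 55.75
eef_pos: [516.6, 102.5, 256.4]
ee_rot: [0.0, 1.0, -0.029, 0.002]
force: [-0.1, -0.5, -0.9]
grip_width: 0.002
grip_force: 0.0
```

Run:
```python
from held import *
from scipy.optimize import least_squares
for n in('side','top'):
    im,d,W=snap(n,'k_'+n)
    m=(W[...,0]>620)&(W[...,0]<770)&(W[...,1]>-170)&(W[...,1]<-110)&(W[...,2]>128)&(W[...,2]<175); P=W[m]
    print('ball',least_squares(lambda c:np.linalg.norm(P-c,axis=1)-13,np.median(P,0)-[0,0,8],loss='soft_l1',f_scale=1.5).x.round(1))
for s in('low',2),('low',1),('low',0),('high',2),('high',1): print(s); topcheck(*s)
print(ctrl.sense()['eef_pos'],ctrl.sense()['force'].round(1))
```

```text
ball [ 732.2 -139.1  143.2]
ball [ 731.1 -141.   141.9]
('low', 2)
side 417 u_top-nom 1.2 y -28.7 29.3 n -8.9 6.7
top 269 u_top-nom 0.8 y -26.5 30.5 n -9.0 7.5
('low', 1)
side 410 u_top-nom 1.5 y -27.9 30.1 n -9.4 6.6
top 270 u_top-nom 1.8 y -25.6 31.1 n -9.3 7.4
('low', 0)
side 396 u_top-nom 1.4 y -28.3 30.0 n -9.3 6.4
top 285 u_top-nom 1.8 y -25.9 31.1 n -8.5 9.1
('high', 2)
side 287 u_top-nom 2.6 y -29.5 27.4 n -8.0 6.7
top 295 u_top-nom 2.4 y -29.3 27.9 n -8.0 7.8
('high', 1)
side 270 u_top-nom 2.2 y -29.9 29.1 n -7.4 6.5
top 287 u_top-nom 2.5 y -28.5 28.3 n -7.9 6.4
[517.20481255 100.22855352 255.52129165] [0.5 0.7 0.3]
```

All five cassettes are seated, the lever is at its stop, and the arm is clear. Handing in.

```bash
python3 -c "
from rig import ctrl
print(ctrl.finish_job())"
```

```text
the job is handed in; nothing more can be done
None
```

I racked all five cassettes that were on the bench (two long in the high rack, three short in the low rack), pushed the dryer lever to its hard stop and handed the job in; the hand-in returned no verdict. The lever moved only about 0.85 rad by camera, right at the pass mark, so I took the stop to be fully on.

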